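# Empty the ball magazine into the sample cup

## Task

The aluminium sample cup is standing mouth-down on the bench: turn it mouth-up and stand it centred under the outlet of the ball dispenser, and let go of it. Then pull the red tab of the dispenser's spring-return gate out until the black pointer is level with the red line on the scale rail and keep it there, so that all four steel balls run down into the cup. Finish while still holding the gate at the line, with the cup standing where it is, and leave the other things on the bench alone.

Things in the scene. Friction and masses are not known exactly. Their poses are not given: they have to be found in the camera images.
- cup: Plain straight-sided aluminium cup, 58 mm outside diameter, 64 mm high, wall 3 mm, bottom 4 mm thick, 0.12 kg. Origin: centre of the outer face of its closed bottom; +z points from the bottom out through the mouth. It starts mouth-down on the bench, so z points down and the origin is 64 mm above the bench.
- cup_rim (a point): Centre of the cup's mouth, in the plane of the rim (64 mm along the cup's +z from its origin).
- dispenser: Ball dispenser, fixed to the bench: base plate, upright chrome column, and, held out from the column, a gate housing with an outlet pipe below and a clear magazine tube on top. Origin: on the bench, straight below the outlet; z up. The gate pulls out along -y. The bench under the outlet is clear on the -x (robot's), +x and -y sides; the base plate (16 mm thick) covers y = 80 to 210, x = -75 to 75 mm.
- outlet (a point): Centre of the lower mouth of the outlet pipe, 132 mm above the bench; pipe 28 mm thick, bore 22 mm, 26 mm long. In the dispenser's frame the aluminium housing above it covers x = -25 to 25, y = -28 to 92 mm, 158 to 202 mm above the bench; the tube over the outlet is 26 mm thick up to 296 mm; the column, 25 mm thick, stands at y = 115 mm and is 312 mm high.
- gate (a joint): Travel of the slide gate, m: 0 shut (a spring keeps it there), growing as it is pulled out along the dispenser's -y, up to the stop at 0.055. The pointer is level with the red line at 0.036: there the hole in the slide is under the magazine and the balls drop. Farther out it blocks them again. The spring pulls back with 3.6 N when shut, 8 N at the line and 10 N at the stop.
- gate_grip (a point): Centre of the red grip of the upright pull tab at the slide's outer end: 12 mm thick (along the dispenser's y), 36 mm wide (x), 38 mm high, its top 19 mm above this point, which is 215 mm above the bench. The flat slide, 34 mm wide, that it stands on has its upper face 32 mm below this point. Shut, the tab is 58 mm clear of the housing's face and 73 mm clear of the tube.
- gate_pointer (a point): Black pointer lug that travels with the slide, over the scale rail; this point is at the rail's upper face, in the middle of the lug's thickness.
- gate_mark (a point): Middle of the red line across the upper face of the fixed scale rail, an aluminium bar along the dispenser's +x side (x = 26 to 36, y = -115 to 30 mm, top 178 mm above the bench; a dark spring barrel, x = 25 to 43 mm, lies over it beside the housing, no higher than that). Pointer and line are level when both have the same y in the dispenser's frame.
- ball0_center (a point): Centre of the lowest steel ball, 16 mm in diameter, 17 g; the four balls start stacked in the clear magazine, resting on the shut gate.
- ball1_center (a point): Centre of the second steel ball from below.
- ball2_center (a point): Centre of the third steel ball.
- ball3_center (a point): Centre of the uppermost steel ball.
- load_cell: Bystander: black load cell, upright cylinder 64 mm in diameter, 66 mm high with a 20 mm steel stud on top (86 mm in all), 0.7 kg. Origin: centre of its underside.
- clamp_ring: Bystander: steel clamp ring lying flat, 80 mm outside and 40 mm inside diameter, 18 mm thick with 6 mm bolt heads on it. Origin: centre of its underside.
- bolt_tray: Bystander: open blue plastic tray of bolts, 90 x 130 x 30 mm. Origin: centre of its underside.
Mind the look-alikes: they are no part of the job. Leave any blue look-alike of the cup alone.

How it is judged:
By the outcome, as a careful person would: the job done as asked, in the order asked, and still so for the second after the job is handed in, while the arm keeps its last pose, push and grip.
It also fails if it takes over 72 s, if anything falls off the work surface, if the arm or the gripper's body presses on something with over 40 N, if the wrist force passes 120 N, or if a joint passes its speed limit or range.

## Robot

A 7-joint arm with a two-finger parallel gripper is mounted at the origin on the work surface. World frame = base frame: x ahead of the robot, y to its left, z up, the work surface at z = 0. Lengths are in mm, angles in rad, forces in N, time in s.
With the tool pointing down it reaches from about 425 to 875 mm from the base axis. Payload 8.4 kg.
Tool frame: the origin (TCP) lies at the very end of the fingers, on their centre line; the grasp point (between the pads) lies 19 mm behind it; z points along the fingers, y is the direction in which the jaws open and shut (so a half turn about z gives the same grasp; the last joint's range is limited). The gripper opens to 85 mm and grips with 20 to 120 N. Pads are 22 mm wide; open, the fingers measure 114 mm over their backs; the gripper's body (76 mm by 85 mm) begins 54 mm behind the grasp point. The pads swing forward as they close: fully open they stand 13 mm farther back than shut.
Start: joints at [1.03, 0.333, 0.04, 1.465, -0.013, 1.343, -0.059], TCP at [277.893, -587.571, 231.308] pointing down, gripper open.
Joint ranges: [-2.58, 2.58], [-0.38, 2.09], [-1.3, 1.39], [0.25, 2.4], [-1.5, 4.64], [0.08, 2.09], [-2.65, 2.65]. Speed limits (rad/s): [2.22, 2.22, 2.79, 2.79, 3.14, 3.14, 3.14].

## Interface

Orientations are given as a rotation vector (axis times angle).
In Python, from cell import arm, cams, trace, place_of gives the robot as it stands.
- The arm moves only by the tool drive_tool, never from a script. Its argument "moves" is a list of rows, each a list of 7 numbers: the shift along the tool's x, y, z in mm, then the turn, a rotation vector about the tool's x, y, z in rad, then the opening, from 0 (shut) to 1 (fully open). In form: [[x, y, z, ax, ay, az, jaw], ...]. A call has 1 to 10 rows; each row shifts and turns the commanded pose from where the row before left it, along the tool's axes as they then stand; what a row does not reach is not made up. A row lasts 1/8 s, in which the tool goes at most 62.5 mm and 10.7 degrees, less where a joint would pass 70% of its speed; a pose out of reach is approached as far as the arm can. A call with a gripper value outside its range is refused whole. The fingers move at their own pace and stop on an object; "force" is the grip in N (left out, the last holds). Time passes only in rows, so rows that do not move let the fingers close. It gives the time, the measured TCP pose, the force and the opening at its end, in the units of the state.
- arm.get_obs(): the state, without advancing time (a new reading comes with each control period).
- cams.capture(name): name is "scene" or "top" or "wrist"; returns (picture, depth): 400x640x3 uint8, red, green, blue; 400x640 float32, mm along the optical axis (not along the pixel's ray), 0 where there is no reading.
- cams.camera_params(name): a dict with "vfov" (degrees; the focal length in pixels is half the picture's height over the tangent of half this angle, whatever the lens; pixels are square), "cx", "cy" (the principal point, pixels), "eye" and "orientation" of the camera in the world; the wrist camera has in their place "hand_eye" (4x4, takes a point from camera to tool coordinates, whose origin is the TCP and whose axes are the flange's). Camera axes: x right, y up, looking along -z (the intrinsics and any distortion apply to the point x, -y, -z); pixel columns grow to the right and rows downward; lengths in mm; the calibration is good to about 2 mm. A picture is of the moment at which its call begins: read the wrist's pose just before it. camera_params takes no time and is no camera call.
- arm.hand_in(): hands the job in, once; it reports no verdict.
Trained networks look in the newest picture that a camera, given by its name, has taken for a name from the list of things; names that differ only in an ending like _2 or _b are one class to them, and where a whole thing is asked for, a point or a joint stands for the part that bears it (a point fixed in the world has none). Each returns a list of dicts, best first, with "confidence" (0 to 1); they miss things now and then, are a little off and sometimes report something else, mostly with a low value. They report only what shows in the picture. A call takes as long as a camera call. They do not tell look-alikes from the thing itself.
- trace(camera, target): "region" (400x640 bool, what is visible of it).
- place_of(camera, target): "point" ([x, y, z] in mm, in the coordinates of the camera as it stood for that picture, good to about 4 mm: a listed point, or the origin of a listed thing).
The state is a dict: "time_s": time; "joint_positions": joint angles; "dq": joint speeds; "joint_torque": joint torques, N m; "position": TCP position; "tool_rot": TCP orientation; "force": force on the tool from outside, world axes, zero at the start; "ft_torque": the same for the moment, N m; "grip_width": finger opening in mm.
Only numpy, scipy, OpenCV 4.12 (cv2) and the standard library are available. Lean on these libraries where they do the work, as an engineer would, in place of code of your own. Each camera call takes 0.05 s, during which the arm holds its last target.

## Working session

There is one attempt and no reset: what is moved stays moved. The work goes in short steps, Python scripts to look and compute and a tool call to move; the robot and the scene stay as the last step left them, time stands still between calls to the robot, and variables do not carry over. Pictures are saved under pics/ and viewed, and the job is handed in when it is done.

Besides the shell and the picture viewer there is one more tool, called after "Request:" in YAML: its name, and indented under it one key for each argument. drive_tool: Moves the arm, as the interface text tells. Its arguments: {"type":"object","properties":{"moves":{"type":"array"},"force":{"type":"number"}},"required":["moves"]}

```bash
ls; mkdir -p pics; cat > h.py <<'E'
import numpy as np, cv2
from scipy.spatial.transform import Rotation as R
from cell import arm,cams,trace,place_of
def K(p): 
    return 200/np.tan(np.radians(p['vfov'])/2)
def camT(name,obs=None):
    p=cams.camera_params(name)
    if 'hand_eye' in p:
        o=obs or arm.get_obs()
        T=np.eye(4);T[:3,:3]=R.from_rotvec(o['tool_rot']).as_matrix();T[:3,3]=o['position']
        return T@np.array(p['hand_eye'])
    T=np.eye(4);q=np.array(p['orientation'],float)
    T[:3,:3]=q if q.shape==(3,3) else (R.from_rotvec(q).as_matrix() if q.size==3 else R.from_quat(q).as_matrix())
    T[:3,3]=p['eye'];return T
def w(T,pt): return (T@np.r_[pt,1])[:3]
def save(img,n): cv2.imwrite('pics/'+n,img[:,:,::-1])
E
python3 - <<'E'
from h import *
for n in ['scene','top','wrist']:
    p=cams.camera_params(n);print(n,p)
    im,d=cams.capture(n);save(im,n+'0.png');np.save(n+'0.npy',d)
print(arm.get_obs())
E
```

```text
pics
scene {'vfov': 50.9028167622745, 'cx': 323.8679959409318, 'cy': 197.76611560837682, 'eye': array([1294.54133088, -236.33234591, 1090.78073955]), 'orientation': array([0.58069822, 0.44738992, 1.30615256])}
top {'vfov': 44.41533799665729, 'cx': 317.8208563902163, 'cy': 198.09358105045143, 'eye': array([ 398.81387754,  -55.0091137 , 1565.32302683]), 'orientation': array([ 0.10347973, -0.08155869, -1.5476077 ])}
wrist {'vfov': 63.93534876022349, 'cx': 322.9424912732836, 'cy': 199.72066050911423, 'hand_eye': array([[ 7.19830611e-04,  9.62643223e-01,  2.70772057e-01,
         6.90428371e+01],
       [ 9.99999133e-01, -9.91398640e-04,  8.66164691e-04,
        -3.60499681e-01],
       [ 1.10225062e-03,  2.70771199e-01, -9.62643103e-01,
        -1.44055030e+02],
       [ 0.00000000e+00,  0.00000000e+00,  0.00000000e+00,
         1.00000000e+00]])}
{'time_s': 0.15, 'joint_positions': array([ 1.02978062,  0.33372942,  0.03981627,  1.46601491, -0.01337489,
        1.34329136, -0.05850689]), 'dq': array([ 0.00055499, -0.0017878 ,  0.00039162, -0.00301077, -0.00017627,
        0.00151787,  0.00046269]), 'joint_torque': array([ 2.78198771e-03, -6.59041858e+01,  1.36722531e+00, -4.05868757e+01,
        1.70090346e-02,  9.59987490e-03,  2.50403303e-06]), 'position': array([ 277.79446112, -587.28471155,  230.6632425 ]), 'tool_rot': array([-3.06413375e+00, -6.88184500e-01,  5.29521598e-04]), 'force': array([ 0.22912126,  0.62124754, -0.08058038]), 'ft_torque': array([ 0.00101128,  0.03133255, -0.00515611]), 'grip_width': 85.48849626633233}
```

View pics/scene0.png

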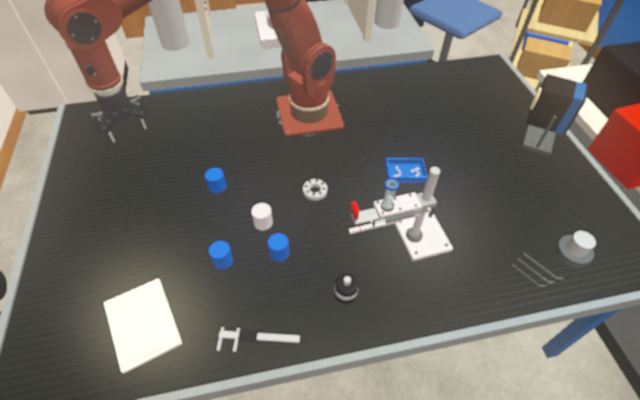

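View pics/top0.png

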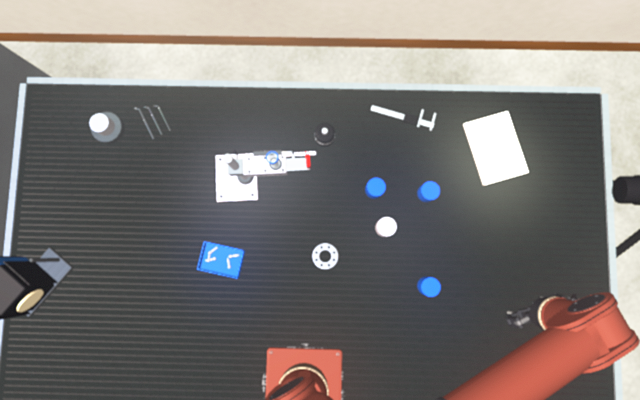

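```bash
python3 - <<'E'
from h import *
for n in ['scene','top']:
    T=camT(n); 
    for t in ['cup','dispenser','outlet','gate_grip','gate_pointer','gate_mark','load_cell','clamp_ring','bolt_tray']:
        for r in place_of(n,t): print(n,t,round(r['confidence'],2),w(T,r['point']).round(1))
p=cams.camera_params('scene');print({k:v for k,v in p.items()})
E
```

```text
scene cup 0.94 [ 608.9 -379.7   65.1]
scene cup 0.75 [ 315.  -376.4   62.4]
scene cup 0.73 [ 618.3 -209.7   67.3]
scene outlet 0.7 [660.5  91.1 135.4]
scene gate_grip 0.62 [665.8  -6.  216.7]
scene gate_pointer 0.86 [694.2  42.1 178. ]
scene gate_mark 0.64 [700.6   5.1 179.6]
scene load_cell 0.92 [785.3 -47.   -1.2]
scene clamp_ring 0.7 [399.5 -58.6  -2.6]
scene bolt_tray 0.69 [384.4 272.5   2.6]
top cup 0.89 [ 496.5 -246.6   63.9]
top cup 0.89 [ 316.7 -379.7   63.5]
top cup 0.86 [ 609.9 -376.6   61.8]
top cup 0.56 [ 614.5 -208.8   64.9]
top dispenser 0.72 [658.5   1.7 211.4]
top outlet 0.78 [656.   92.8 128.5]
top gate_grip 0.92 [662.2  -2.6 211.6]
top gate_grip 0.4 [691.6  41.3 174.3]
top gate_pointer 0.84 [690.5  40.6 174.2]
top gate_mark 0.85 [696.9   4.4 174. ]
top load_cell 0.84 [787.5 -43.4   2.7]
top clamp_ring 0.68 [397.8 -59.5  -1.8]
top bolt_tray 0.65 [ 3.835e+02  2.708e+02 -2.000e-01]
{'vfov': 50.9028167622745, 'cx': 323.8679959409318, 'cy': 197.76611560837682, 'eye': array([1294.54133088, -236.33234591, 1090.78073955]), 'orientation': array([0.58069822, 0.44738992, 1.30615256])}
```

```bash
python3 - <<'E'
from h import *
im=cv2.imread('pics/scene0.png')
a=cv2.resize(im[140:280,180:320],(560,560),interpolation=cv2.INTER_CUBIC)
cv2.imwrite('pics/c1.png',a)
im2=cv2.imread('pics/top0.png')
b=cv2.resize(im2[130:220,200:340],(784,504),interpolation=cv2.INTER_CUBIC)
cv2.imwrite('pics/c2.png',b)
# cloud from both
def cloud(n):
    p=cams.camera_params(n);f=K(p);d=np.load(n+'0.npy');v,u=np.mgrid[:400,:640]
    P=np.stack([(u-p['cx'])/f*d,-(v-p['cy'])/f*d,-d],-1)
    T=camT(n);W=P@T[:3,:3].T+T[:3,3];W[d==0]=np.nan;return W
for n in ['top','scene']:
    W=cloud(n);
    print(n,'bench z',np.nanmedian(W[150:160,330:420,2]))
    m=(W[...,0]>590)&(W[...,0]<780)&(W[...,1]>60)&(W[...,1]<360)&(W[...,2]>10)&(W[...,2]<22)
    pts=W[m][:,:2].astype(np.float32);print('base',m.sum(),cv2.minAreaRect(pts))
    m=(W[...,0]>590)&(W[...,0]<780)&(W[...,1]>-90)&(W[...,1]<360)&(W[...,2]>196)&(W[...,2]<208)
    pts=W[m][:,:2].astype(np.float32);print('housing',m.sum(),cv2.minAreaRect(pts))
    m=(W[...,0]>590)&(W[...,0]<780)&(W[...,1]>-90)&(W[...,1]<360)&(W[...,2]>170)&(W[...,2]<187)
    pts=W[m][:,:2].astype(np.float32);print('slide/rail',m.sum(),cv2.minAreaRect(pts))
    m=(W[...,0]>590)&(W[...,0]<780)&(W[...,1]>60)&(W[...,1]<360)&(W[...,2]>300)&(W[...,2]<320)
    print('col',W[m].mean(0) if m.any() else 0)
    m=(abs(W[...,0]-496)<50)&(abs(W[...,1]+247)<50)&(W[...,2]>58)&(W[...,2]<70)
    pts=W[m];print('cup',m.sum(),np.median(pts,0),pts.min(0),pts.max(0))
E
```

```text
top bench z -0.7957282657514497
base 781 ((671.8973388671875, 247.44851684570312), (190.38348388671875, 143.6033172607422), 11.890262603759766)
housing 753 ((659.431640625, 109.46421813964844), (68.59153747558594, 233.27462768554688), 0.6003884077072144)
slide/rail 411 ((660.117431640625, 96.81490325927734), (66.51933288574219, 241.7200469970703), 2.3870294094085693)
col [646.77628033 200.38797527 309.92249   ]
cup 250 [ 494.8538935  -244.12289243   63.15002466] [ 467.3173649  -270.64341132   58.11610909] [ 520.07507849 -214.77927711   69.96976298]
scene bench z 0.006207321486954243
base 1225 ((655.4388427734375, 233.21156311035156), (136.61392211914062, 132.36138916015625), 4.117640972137451)
housing 846 ((663.1541748046875, 107.32814025878906), (72.49253845214844, 236.3980255126953), 2.178408145904541)
slide/rail 515 ((665.8206176757812, 101.19457244873047), (66.0774917602539, 252.834716796875), 1.8137180805206299)
col [651.82379664 200.7575784  308.66022446]
cup 235 [ 498.89910573 -244.81356626   63.39222013] [ 466.21438626 -271.98119674   58.05663625] [ 524.29085922 -216.50214215   68.5660407 ]
```

View pics/c1.png

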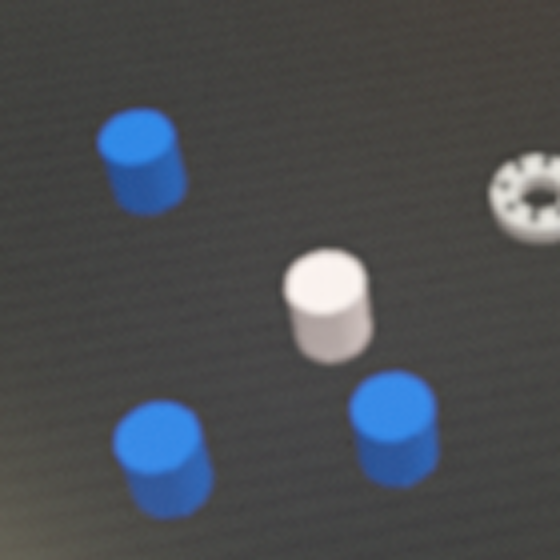

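View pics/c2.png

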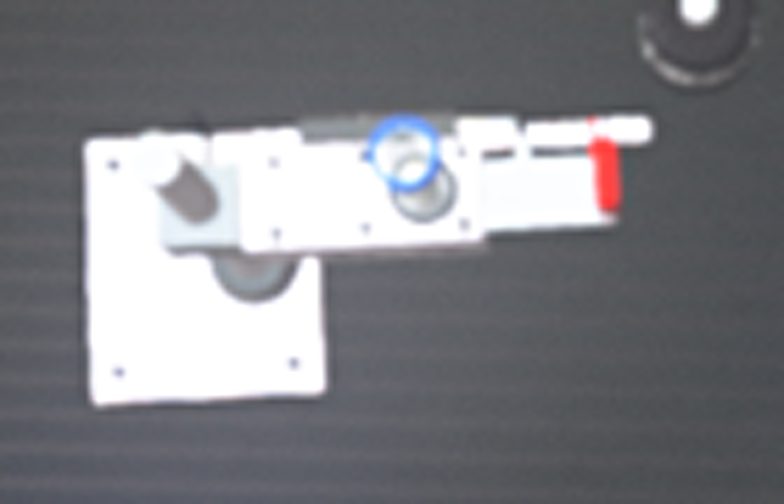

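View pics/wrist0.png

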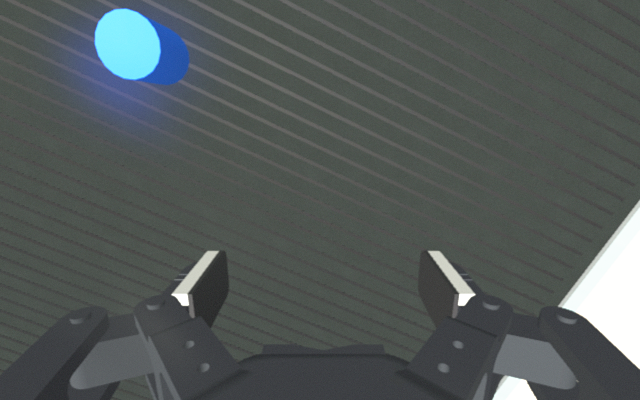

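```bash
cat >> h.py <<'E'
from scipy.linalg import logm,expm
def rot(h,a,s):
    h,a=np.radians([h,a]);d=np.array([np.cos(h),np.sin(h),0]);u=np.array([0,0,1.])
    z=np.cos(a)*d+np.sin(a)*u;x=s*(-np.sin(a)*d+np.cos(a)*u);return np.stack([x,np.cross(z,x),z],1)
def pose(g,h,a,s,off=19):
    """g: wanted grasp point"""
    T=np.eye(4);T[:3,:3]=rot(h,a,s);T[:3,3]=np.array(g)+off*T[:3,2];return T
def cur():
    o=arm.get_obs();T=np.eye(4);T[:3,:3]=R.from_rotvec(o['tool_rot']).as_matrix();T[:3,3]=o['position'];return T
def plan(T0,T1,N=None,vmax=55,wmax=9.5):
    D=np.linalg.inv(T0)@T1
    ang=np.degrees(np.linalg.norm(R.from_matrix(D[:3,:3]).as_rotvec()));L=np.linalg.norm(D[:3,3])
    if N is None: N=int(max(1,np.ceil(ang/wmax),np.ceil(L/vmax)))
    S=np.real(expm(np.real(logm(D))/N))
    row=np.r_[S[:3,3].round(1),R.from_matrix(S[:3,:3]).as_rotvec().round(4)]
    print('N',N,'row',row.tolist(),'dist',L.round(1),'ang',ang.round(1),'midpath z',[round(float((T0@np.linalg.matrix_power(S,k))[2,3])) for k in range(N+1)])
    return T1
E
python3 - <<'E'
from h import *
c=np.array([497,-246,40.]);h=-26.5
T0=cur()
A=pose(c+[0,0,190],h,-90,-1); plan(T0,A)
d=rot(h,-45,-1)
B=pose(c-130*d[:,2],h,-45,-1); print(B[:3,3]); plan(T0,B)
E
```

```text
N 14 row [31.9, 16.6, 1.5, -0.0, -0.0, -0.1598] dist 406.3 ang 128.2 midpath z [231, 230, 228, 227, 226, 224, 223, 221, 220, 218, 217, 215, 214, 212, 211]
[ 426.75762871 -210.97844557  118.48885271]
N 14 row [36.0, 6.8, -3.5, -0.0621, -0.0302, -0.1499] dist 420.4 ang 132.4 midpath z [231, 235, 237, 239, 239, 237, 233, 226, 218, 207, 193, 178, 160, 140, 118]
```

Request:
drive_tool:
  moves:
    - [31.9, 16.6, 1.5, 0, 0, -0.16, 1]
    - [31.9, 16.6, 1.5, 0, 0, -0.16, 1]
    - [31.9, 16.6, 1.5, 0, 0, -0.16, 1]
    - [31.9, 16.6, 1.5, 0, 0, -0.16, 1]
    - [31.9, 16.6, 1.5, 0, 0, -0.16, 1]
    - [31.9, 16.6, 1.5, 0, 0, -0.16, 1]
    - [31.9, 16.6, 1.5, 0, 0, -0.16, 1]

```text
time_s: 1.92
position: [494.9, -484.5, 220.5]
tool_rot: [-2.225, -2.217, -0.0]
force: [-0.3, -0.3, -0.3]
grip_width: 85.6
```

Request:
drive_tool:
  moves:
    - [31.9, 16.6, 1.5, 0, 0, -0.16, 1]
    - [31.9, 16.6, 1.5, 0, 0, -0.16, 1]
    - [31.9, 16.6, 1.5, 0, 0, -0.16, 1]
    - [31.9, 16.6, 1.5, 0, 0, -0.16, 1]
    - [31.9, 16.6, 1.5, 0, 0, -0.16, 1]
    - [31.9, 16.6, 1.5, 0, 0, -0.16, 1]
    - [31.9, 16.6, 1.5, 0, 0, -0.16, 1]
    - [0, 0, 0, 0, 0, 0, 1]

```text
time_s: 2.92
position: [495.8, -243.9, 210.8]
tool_rot: [0.709, 3.06, -0.0]
force: [-0.7, 0.1, -0.3]
grip_width: 85.9
```

```bash
python3 - <<'E'
from h import *
o=arm.get_obs();print(o['time_s'],o['joint_positions'].round(3),o['position'].round(1))
T=camT('wrist');im,d=cams.capture('wrist');save(im,'w1.png')
for t in ['cup']:
    for r in place_of('wrist',t): print(t,round(r['confidence'],2),w(T,r['point']).round(1))
c=np.array([497,-246,40.]);h=-26.5
B=pose(c-120*rot(h,-45,-1)[:,2],h,-45,-1); plan(cur(),B)
E
```

```text
2.925 [ 0.823  0.185 -0.501  1.712  0.093  1.268  1.417] [ 495.8 -243.9  210.8]
cup 0.84 [ 314.  -378.6   64.5]
cup 0.83 [ 621.8 -207.    65.8]
cup 0.77 [ 493.5 -248.2   62.5]
cup 0.64 [ 608.3 -379.4   62.3]
N 5 row [20.1, 0.2, 14.8, -0.0, -0.1569, 0.0003] dist 122.0 ang 45.0 midpath z [211, 196, 178, 158, 135, 111]
```

View pics/w1.png

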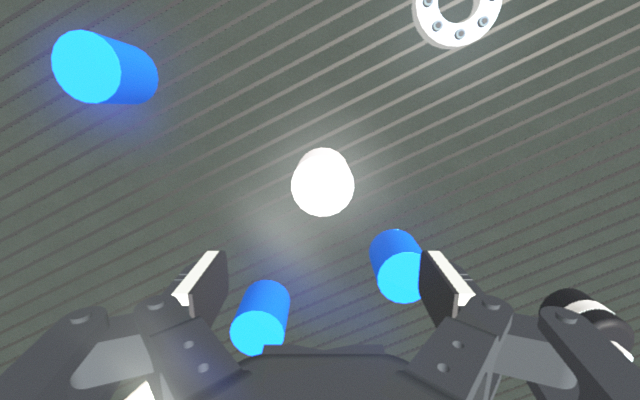

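```bash
cat >> h.py <<'E'
def ray(name,u,v,z,T=None):
    p=cams.camera_params(name);f=K(p);T=camT(name) if T is None else T
    D=T[:3,:3]@np.array([(u-p['cx'])/f,-(v-p['cy'])/f,-1.]);return T[:3,3]+D*(z-T[2,3])/D[2]
E
python3 - <<'E'
from h import *
im=cv2.imread('pics/w1.png');
r=[x for x in trace('wrist','cup')]
for x in r:
    v,u=np.nonzero(x['region']);print(x['confidence'],u.mean(),v.mean(),u.min(),u.max(),v.min(),v.max())
a=cv2.resize(im[120:240,260:390],(780,720)[0:2],interpolation=cv2.INTER_CUBIC);cv2.imwrite('pics/w1c.png',cv2.resize(a,(650,600)))
print(ray('wrist',322.5,184,64))
E
```

```text
0.93 321.72332015810275 181.8546670720584 291 352 148 215
0.9 395.1999348746337 264.59752523607943 367 420 229 302
0.89 260.0808981851738 316.68932636111964 230 289 280 354
0.66 102.2701887989846 68.86482627320324 50 158 29 103
[ 494.31949237 -245.97771198   64.        ]
```

View pics/w1c.png

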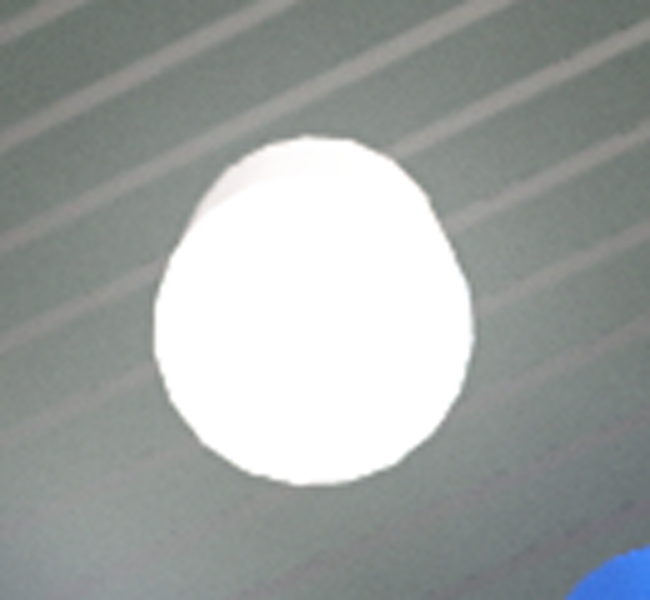

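```bash
python3 - <<'E'
from h import *
print(ray('wrist',322.6,186.2,64))
c=np.array([495,-246,40.]);h=-26.5
B=pose(c-110*rot(h,-45,-1)[:,2],h,-45,-1); plan(cur(),B)
E
```

```text
[ 496.23913797 -246.82912352   64.        ]
N 5 row [19.6, 0.1, 16.5, -0.0, -0.157, 0.0001] dist 125.0 ang 45.0 midpath z [211, 194, 175, 153, 129, 104]
```

Request:
drive_tool:
  moves:
    - [19.6, 0, 16.5, 0, -0.157, 0, 1]
    - [19.6, 0, 16.5, 0, -0.157, 0, 1]
    - [19.6, 0, 16.5, 0, -0.157, 0, 1]
    - [19.6, 0, 16.5, 0, -0.157, 0, 1]
    - [19.6, 0, 16.5, 0, -0.157, 0, 1]
    - [0, 0, 0, 0, 0, 0, 1]
    - [0, 0, 0, 0, 0, 0, 1]

```text
time_s: 3.95
position: [461.6, -205.2, 152.1]
tool_rot: [0.559, 2.504, -0.097]
force: [0.2, 0.4, 0.8]
grip_width: 85.5
```

```bash
python3 - <<'E'
from h import *
o=arm.get_obs();print(o['time_s'],o['joint_positions'].round(3),o['position'].round(1))
im,d=cams.capture('scene');save(im,'s1.png');cv2.imwrite('pics/s1c.png',cv2.resize(im[100:280,160:400,::-1],(800,600)))
c=np.array([495.5,-246.3,40.]);h=-26.5
B=pose(c,h,-45,-1); plan(cur(),B);print(B[:3,3])
E
```

```text
3.95 [ 1.274 -0.308 -0.81   2.345 -0.584  0.489  2.003] [ 461.6 -205.2  152.1]
N 3 row [8.7, -9.4, 45.6, 0.0216, -0.0698, -0.0002] dist 141.8 ang 12.6 midpath z [152, 109, 67, 27]
[ 507.52346896 -252.29468049   26.56497116]
```

View pics/s1c.png

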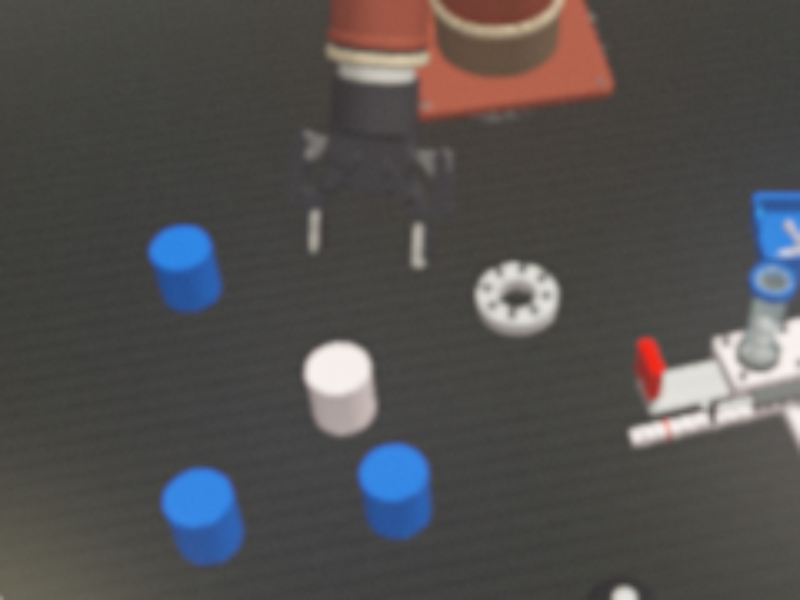

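```bash
cat > kin.py <<'E'
import numpy as np
from scipy.spatial.transform import Rotation as R
def Tr(x=0,y=0,z=0):
    T=np.eye(4);T[:3,3]=[x,y,z];return T
def Rt(ax,a):
    T=np.eye(4);T[:3,:3]=R.from_euler(ax,a).as_matrix();return T
def fk(q,p,s):
    h,a1,L1,a3,a3b,L2,a5,Lw,o1,o7=p
    return (Rt('z',s[0]*q[0]+o1)@Tr(a1,0,h)@Rt('y',q[1])@Tr(0,0,L1)@Rt('z',s[1]*q[2])@Tr(a3)@Rt('y',q[3])@Tr(a3b)@Tr(0,0,L2)
      @Rt('z',s[2]*q[4])@Tr(a5)@Rt('y',q[5])@Tr(0,0,Lw)@Rt('z',s[3]*q[6]+o7))
E
cat > obs.py <<'E'
import numpy as np
O=[([1.02978062,0.33372942,0.03981627,1.46601491,-0.01337489,1.34329136,-0.05850689],[277.79446112,-587.28471155,230.6632425],[-3.06413375e+00,-6.88184500e-01,5.29521598e-04]),
([0.823,0.185,-0.501,1.712,0.093,1.268,1.417],[495.8,-243.9,210.8],[0.709,3.06,0]),
([1.274,-0.308,-0.81,2.345,-0.584,0.489,2.003],[461.6,-205.2,152.1],[0.559,2.504,-0.097])]
E
cat > fit.py <<'E'
from kin import *; from obs import O
from scipy.optimize import least_squares
import itertools
best=[]
for s in itertools.product([1,-1],repeat=4):
  for o7 in (0,1.57,3.14,-1.57):
    def res(p):
        r=[]
        for q,x,rv in O:
            T=fk(q,p,s);r+=list((T[:3,3]-x)/1000);r+=list((R.from_matrix(T[:3,:3]).inv()*R.from_rotvec(rv)).as_rotvec()*.5)
        return np.r_[r,(p[[1,3,4,6]])*1e-5]
    f=least_squares(res,[330,0,400,0,0,400,0,250,0,o7],x_scale=[100,50,100,50,50,100,50,100,1,1])
    best.append((f.cost,s,f.x.round(3).tolist()))
best.sort(key=lambda t:t[0])
for b in best[:3]: print(b)
E
python3 fit.py
```

```text
(np.float64(0.00016123117410977826), (-1, -1, -1, -1), [408.085, 30.567, 455.111, -17.228, 42.718, 527.948, 78.215, 375.278, -0.059, 1.516])
(np.float64(0.00016123117410978357), (-1, -1, -1, -1), [408.086, 30.567, 455.111, -17.228, 42.718, 527.948, 78.215, 375.278, -0.059, 1.516])
(np.float64(0.00016123117410978913), (-1, -1, -1, -1), [408.086, 30.567, 455.111, -17.228, 42.718, 527.948, 78.215, 375.278, -0.059, 1.516])
```

```bash
cat >> h.py <<'E'
def logobs():
    o=arm.get_obs()
    open('obs.py','a').write("O.append((%r,%r,%r))\n"%(list(map(float,o['joint_positions'])),list(map(float,o['position'])),list(map(float,o['tool_rot']))))
    print(o['time_s'],o['joint_positions'].round(3),o['position'].round(1),o['force'].round(1),o['grip_width'])
E
python3 - <<'E'
from h import *
logobs()
c=np.array([495.5,-246.3,40.]);h=-26.5
B=pose(c+[0,0,110],h,-60,-1); plan(cur(),B);print(B[:3,3])
E
```

```text
4.0 [ 1.273 -0.307 -0.809  2.345 -0.586  0.488  2.004] [ 462.  -204.6  152.1] [ 0.1 -0.4 -0.5] 85.55879451382673
N 2 row [-19.6, -12.4, 22.8, 0.0321, 0.0262, 0.0039] dist 65.0 ang 4.8 midpath z [152, 143, 134]
[ 504.00187644 -250.53887922  133.54551733]
```

Request:
drive_tool:
  moves:
    - [-19.6, -12.4, 22.8, 0.032, 0.026, 0.004, 1]
    - [-19.6, -12.4, 22.8, 0.032, 0.026, 0.004, 1]
    - [0, 0, 0, 0, 0, 0, 1]
    - [0, 0, 0, 0, 0, 0, 1]

```text
time_s: 4.5
position: [498.8, -245.2, 131.9]
tool_rot: [0.599, 2.56, -0.154]
force: [-0.1, -0.2, -0.5]
grip_width: 85.5
```

```bash
python3 - <<'E'
from h import *
logobs()
c=np.array([495.5,-246.3,40.]);h=-26.5
B=pose(c+[0,0,110],h,-60,-1); plan(cur(),B);print(B[:3,3])
E
python3 fit.py
```

```text
4.5 [ 1.596 -0.092 -1.177  2.216 -0.136  0.442  1.617] [ 498.8 -245.2  131.9] [-0.1 -0.2 -0.5] 85.52185138981352
N 1 row [-6.9, -2.4, 2.1, 0.0053, -0.0023, 0.0011] dist 7.6 ang 0.3 midpath z [132, 134]
[ 504.00187644 -250.53887922  133.54551733]
(np.float64(0.00043579773776330165), (-1, -1, -1, -1), [210.494, 12.541, 504.402, 0.69, 13.628, 481.214, -16.383, 351.831, -0.049, 1.527])
(np.float64(0.00043579773776381085), (-1, -1, -1, -1), [210.494, 12.541, 504.402, 0.69, 13.628, 481.214, -16.383, 351.831, -0.049, 1.527])
(np.float64(0.0004357977377640754), (-1, -1, -1, -1), [210.494, 12.541, 504.402, 0.69, 13.628, 481.214, -16.383, 351.831, -0.049, 1.527])
```

```bash
cat > kin.py <<'E'
import numpy as np
from scipy.spatial.transform import Rotation as R
def Tr(x=0,y=0,z=0):
    T=np.eye(4);T[:3,3]=[x,y,z];return T
def Rt(ax,a):
    T=np.eye(4);T[:3,:3]=R.from_euler(ax,a).as_matrix();return T
def fk(q,p,s=(-1,-1,-1,-1)):
    h,a1,L1,a3,a3b,L2,a5,Lw,o1,o7,y1,y2,y3,a6=p
    return (Rt('z',s[0]*q[0]+o1)@Tr(a1,y1,h)@Rt('y',q[1])@Tr(0,0,L1)@Rt('z',s[1]*q[2])@Tr(a3,y2)@Rt('y',q[3])@Tr(a3b)@Tr(0,0,L2)
      @Rt('z',s[2]*q[4])@Tr(a5,y3)@Rt('y',q[5])@Tr(a6,0,Lw)@Rt('z',s[3]*q[6]+o7))
E
cat > fit.py <<'E'
from kin import *; from obs import O
from scipy.optimize import least_squares
import itertools
s=(-1,-1,-1,-1)
def res(p,reg=1):
        r=[]
        for q,x,rv in O:
            T=fk(q,p,s);r+=list((T[:3,3]-x)/1000);r+=list((R.from_matrix(T[:3,:3]).inv()*R.from_rotvec(rv)).as_rotvec()*.5)
        return np.r_[r,(p[[1,3,4,6,10,11,12,13]])*1e-5*reg]
f=least_squares(res,[330,0,400,0,0,400,0,350,0,1.57,0,0,0,0],x_scale=[100,50,100,50,50,100,50,100,1,1,30,30,30,30])
print(f.cost,f.x.round(2).tolist()); np.save('p.npy',f.x)
r=res(f.x,1)[:-8].reshape(-1,6);print((r*[1000,1000,1000,2,2,2]).round(3))
E
python3 fit.py
```

```text
4.3072949707764504e-07 [251.36, -0.17, 482.22, -0.34, -0.07, 503.36, 0.47, 362.21, 0.0, 1.57, -21.85, -22.28, -0.34, -0.52]
[[-0.002 -0.001 -0.003  0.     0.    -0.   ]
 [ 0.002  0.004  0.004 -0.    -0.    -0.   ]
 [ 0.032  0.18  -0.005  0.    -0.001  0.001]
 [-0.031 -0.179 -0.     0.    -0.    -0.   ]
 [-0.002 -0.003  0.005  0.    -0.    -0.   ]]
```

```bash
cat >> fit.py <<'E'
E
cat > ik.py <<'E'
from kin import *
from scipy.optimize import least_squares
P=np.load('p.npy')
lo=np.array([-2.58,-.38,-1.3,.25,-1.5,.08,-2.65]);hi=np.array([2.58,2.09,1.39,2.4,4.64,2.09,2.65])
def ik(T,q0=None,n=12,seed=0):
    rng=np.random.default_rng(seed);best=None
    def res(q,wt=0.02):
        X=fk(q,P);e=(X[:3,3]-T[:3,3])/100;r=(R.from_matrix(X[:3,:3]).inv()*R.from_matrix(T[:3,:3])).as_rotvec()*3
        c=(q-(lo+hi)/2)/(hi-lo)
        if q0 is not None: c=(q-q0)*.3
        return np.r_[e,r,wt*c]
    st=[q0] if q0 is not None else []
    st+=[lo+(hi-lo)*rng.random(7) for _ in range(n if q0 is None else 0)]
    for s in st:
        f=least_squares(res,np.clip(s,lo+1e-3,hi-1e-3),bounds=(lo,hi),max_nfev=150)
        er=np.linalg.norm((fk(f.x,P)[:3,3]-T[:3,3]));
        sc=f.cost
        if best is None or sc<best[0]: best=(sc,f.x,er)
    return best
E
python3 - <<'E'
from h import *; from ik import *
c=np.array([495.5,-246.3,40.]);h=-26.5
def t(n,T):
    b=ik(T);m=np.minimum(b[1]-lo,hi-b[1]);print(n,'err',b[2].round(2),b[1].round(2),'margin',m.min().round(2))
t('g1 -60',pose(c,h,-60,-1));t('lift',pose(c+[0,0,110],h,-60,-1));t('g1 -45',pose(c,h,-45,-1));t('g1 -30',pose(c,h,-30,-1))
for x,y,hh in [(600,-100,0),(560,-100,0),(560,-120,-10)]:
  for a in (-30,-45,-60): 
    for z in (29,130):t(('lay',x,y,a,z),pose([x,y,z],hh,a,1))
  for a in (-110,-120):
    for z in (29,130):t(('re',x,y,a,z),pose([x,y,z],hh,a,1))
for a in (-15,-20,-30):
  for X in ([657,90,36],[657,90,50],[540,80,50]):t(('place',a,X),pose(X,4,a,1))
t('gate',pose([664,-4,213],4,-90,1));t('gate-',pose([664,-4,213],4,-90,-1))
E
```

```text
g1 -60 err 0.0 [ 0.65  0.15 -0.32  2.32  0.57  0.19  0.92] margin 0.08
lift err 0.0 [ 0.22 -0.08  0.12  2.25  0.16  0.45  1.33] margin 0.15
g1 -45 err 13.67 [ 1.56  0.5  -1.3   2.4   2.02  0.5  -0.27] margin 0.0
g1 -30 err 55.11 [ 1.55  0.77 -1.3   2.4   2.38  0.77 -0.4 ] margin 0.0
('lay', 600, -100, -30, 29) err 12.4 [ 1.35  0.91 -1.19  2.4   2.87  0.66  2.65] margin 0.0
('lay', 600, -100, -30, 130) err 9.18 [ 1.45  0.4  -1.3   2.4   3.    0.37  2.11] margin 0.0
('lay', 600, -100, -45, 29) err 0.0 [-0.02  0.28  0.19  2.38  3.61  0.33  1.2 ] margin 0.02
('lay', 600, -100, -45, 130) err 0.07 [0.05 0.03 0.11 2.34 4.64 0.11 0.18] margin 0.0
('lay', 600, -100, -60, 29) err 0.0 [ 0.17  0.26 -0.05  2.2  -0.32  0.17 -1.14] margin 0.09
('lay', 600, -100, -60, 130) err 0.0 [ 0.14  0.08 -0.02  2.14 -0.16  0.41 -1.31] margin 0.26
('re', 600, -100, -110, 29) err 0.0 [ 0.04  0.68  0.05  1.48 -0.    1.34 -1.48] margin 0.75
('re', 600, -100, -110, 130) err 0.0 [ 0.03  0.58  0.07  1.41 -0.01  1.5  -1.47] margin 0.59
('re', 600, -100, -120, 29) err 0.0 [ 0.03  0.8   0.07  1.32 -0.01  1.55 -1.48] mar
[... 2241 characters left out ...]
ace', -20, [657, 90, 36]) err 0.01 [-0.1   0.6  -0.22  2.4   2.86  1.1   1.75] margin 0.0
('place', -20, [657, 90, 50]) err 0.02 [ 0.07  0.58 -0.4   2.4   2.85  1.08  1.85] margin 0.0
('place', -20, [540, 80, 50]) err 76.83 [ 0.59  1.26 -1.2   2.4   2.75  1.66  2.65] margin 0.0
('place', -30, [657, 90, 36]) err 0.0 [-0.35  0.45  0.04  2.38  2.84  0.74  1.66] margin 0.02
('place', -30, [657, 90, 50]) err 0.0 [-0.33  0.41  0.02  2.38  2.83  0.71  1.68] margin 0.02
('place', -30, [540, 80, 50]) err 55.48 [ 0.79  0.68 -1.29  2.4   2.21  0.92  2.65] margin 0.0
gate err 0.0 [-0.07  0.38  0.01  1.48 -0.01  1.28 -1.56] margin 0.76
gate- err 0.0 [ 0.09  0.39 -0.2   1.47  0.08  1.29  1.52] margin 0.77
```

```bash
cat > srch.py <<'E'
from h import *; import ik; from ik import *
import sys
def best(T,br):
    l,h_=lo.copy(),hi.copy()
    if br==0: ik.hi[4]=1.5
    else: ik.hi[4]=4.64
    ik.lo[4]=-1.5
    b=ik.ik(T,n=6);m=np.minimum(b[1]-lo,hi-b[1]).min();return b[2],m,b[1]
c=np.array([495.5,-246.3,40.])
def run(n,pts,hs,As,s):
    for a in As:
        for hh in hs:
            r=[best(pose(x,hh,a,s),0) for x in pts]
            e=max(x[0] for x in r);m=min(x[1] for x in r)
            if e<1 : print(n,'a',a,'h',hh,'margin',m.round(2),r[0][2].round(2),flush=True)
run('g1',[c,c+[0,0,100]],[-110,-90,-70,-50,-10,10,30],[-45],-1)
run('g1+',[c,c+[0,0,100]],[-110,-90,-70,-50,-10,10,30],[-45],1)
run('place',[[657,90,36],[657,90,60]],[-70,-50,-30,-15,15,30,50,70],[-20,-30],1)
run('place-',[[657,90,36],[657,90,60]],[-70,-50,-30,-15,15,30,50,70],[-30],-1)
E
time python3 srch.py
```

```text
Traceback (most recent call last):
  File "srch.py", line 16, in <module>
    run('g1',[c,c+[0,0,100]],[-110,-90,-70,-50,-10,10,30],[-45],-1)
    ~~~^^^^^^^^^^^^^^^^^^^^^^^^^^^^^^^^^^^^^^^^^^^^^^^^^^^^^^^^^^^^
  File "srch.py", line 13, in run
    r=[best(pose(x,hh,a,s),0) for x in pts]
       ~~~~^^^^^^^^^^^^^^^^^^
  File "srch.py", line 5, in best
    if br==0: ik.hi[4]=1.5
              ^^^^^
AttributeError: 'function' object has no attribute 'hi'

real	0m1.296s
user	0m1.442s
sys	0m0.205s
```

```bash
sed -i 's/^from h import \*; import ik; from ik import \*/from h import *; from ik import *; import ik as ikm/; s/ik\.hi\[4\]/hi[4]/g; s/ik\.lo\[4\]/lo[4]/; s/ik\.ik(/ikm.ik(/; /l,h_=/d' srch.py; time timeout 500 python3 srch.py
```

```text
g1 a -45 h -110 margin 0.5 [-0.31  0.56  0.33  1.9   0.63  1.11 -0.76]
g1 a -45 h -90 margin 0.3 [-0.25  0.43  0.19  2.1   0.93  0.94 -0.76]
g1 a -45 h -70 margin 0.12 [-0.07  0.31  0.01  2.28  1.28  0.78 -0.78]
g1 a -45 h 30 margin 0.0 [ 0.72  0.38  0.11  2.16 -1.24  0.86 -2.39]
g1+ a -45 h -110 margin 0.22 [-0.14  0.54  0.11  1.89  0.73  1.17  2.3 ]
g1+ a -45 h -90 margin 0.11 [-0.13  0.42  0.05  2.09  0.98  0.99  2.35]
g1+ a -45 h -70 margin 0.0 [-0.03  0.31 -0.03  2.28  1.29  0.79  2.36]
g1+ a -45 h 10 margin 0.0 [ 1.19  0.31 -0.49  2.32 -1.5   0.46  0.73]
g1+ a -45 h 30 margin 0.24 [ 0.85  0.38 -0.04  2.16 -1.19  0.82  0.72]
place a -20 h -70 margin 0.37 [-0.93  0.91  0.32  1.64  0.9   1.32  2.25]
place a -20 h -50 margin 0.24 [-0.95  0.78  0.27  1.92  1.26  1.12  2.09]
place a -20 h -30 margin 0.0 [-1.58  1.15  1.03  2.2   1.5   0.32  1.68]
place a -20 h 50 margin 0.0 [ 1.04  0.95 -0.9   2.08 -1.5   0.5   1.24]
place a -20 h 70 margin 0.34 [ 0.7   0.85 -0.5   1.83 -1.15  0.97  0.91]
place a -30 h -70 margin 0.31 [-0.83  0.8   0.23  1.67  0.88  1.25  2.32]
place a -30 h -50 margin 0.28 [-0.81  0.66  0.16  1.93  1.22  1.05  2.22]
place a -30 h -30 margin 0.0 [-1.38  0.79  0.86  2.19  1.5   0.43  1.98]
place a -30 h 50 margin 0.0 [ 0.83  0.71 -0.72  2.08 -1.5   0.51  1.02]
place a -30 h 70 margin 0.4 [ 0.59  0.73 -0.42  1.85 -1.1   0.9   0.78]
place- a -30 h -70 margin 0.72 [-0.96  0.83  0.41  1.67  0.76  1.17 -0.76]
place- a -30 h -50 margin 0.32 [-0.89  0.67  0.25  1.94  1.18  1.   -0.9 ]
place- a -30 h -30 margin 0.0 [-1.38  0.79  0.86  2.19  1.5   0.43 -1.17]
place- a -30 h 50 margin 0.0 [ 0.83  0.71 -0.72  2.08 -1.5   0.51 -2.13]
place- a -30 h 70 margin 0.28 [ 0.44  0.7  -0.22  1.86 -1.22  0.99 -2.3 ]
real	1m41.266s
user	1m41.109s
sys	0m0.143s
```

```bash
sed -i '/^run/d' srch.py; cat > s2.py <<'E'
from srch import *
run('place',[[657,90,36],[657,90,60]],[-45,-30,-20,-10,4],[-40,-45,-50],-1)
for x,y in [(500,-130),(560,-60),(560,-120)]:
  for h2 in (-120,-100,-80,-60,60,90):
    r=[best(pose([x,y,z],h2,a,-1),0) for z in (29,110) for a in (-45,-135)]
    e=max(k[0] for k in r);m=[k[1].round(2) for k in r]
    if e<1: print('lay',x,y,h2,m,r[0][2].round(2),r[1][2].round(2),flush=True)
E
time timeout 560 python3 s2.py
```

```text
place a -40 h -45 margin 0.32 [-0.71  0.55  0.11  1.98  1.18  0.88 -0.75]
place a -40 h -30 margin 0.0 [-0.61  0.46  0.05  2.12  1.5   0.73 -0.81]
place a -45 h -45 margin 0.41 [-0.66  0.51  0.1   1.96  1.09  0.83 -0.63]
place a -45 h -30 margin 0.11 [-0.46  0.43 -0.08  2.09  1.39  0.71 -0.65]
place a -45 h -20 margin 0.0 [-1.01  0.45  0.6   2.19  1.5   0.33 -0.71]
place a -50 h -45 margin 0.46 [-0.61  0.49  0.09  1.94  0.98  0.79 -0.49]
place a -50 h -30 margin 0.28 [-0.45  0.41 -0.05  2.06  1.22  0.64 -0.45]
place a -50 h -20 margin 0.11 [-0.3   0.38 -0.16  2.12  1.39  0.54 -0.43]
place a -50 h -10 margin 0.0 [-0.78  0.37  0.44  2.19  1.5   0.21 -0.45]
lay 500 -130 -120 [np.float64(0.62), np.float64(0.35), np.float64(0.64), np.float64(0.37)] [-0.45  0.65  0.32  1.78  0.42  1.29 -0.9 ] [ 0.8   0.47 -0.18  2.05 -0.9   0.97  0.77]
lay 500 -130 -100 [np.float64(0.43), np.float64(0.54), np.float64(0.46), np.float64(0.56)] [-0.5   0.54  0.26  1.97  0.64  1.12 -0.85] [ 0.8   0.59 -0.23  1.86 -0.64  1.16  0.8 ]
lay 500 -130 -80 [np.float64(0.24), np.float64(0.72), np.float64(0.27), np.floa
[... 2097 characters left out ...]
3), np.float64(0.41), np.float64(0.62)] [-0.48  0.5   0.2   2.02  0.87  0.97 -0.76] [ 0.66  0.76 -0.26  1.55 -0.46  1.36  0.81]
lay 560 -120 -60 [np.float64(0.2), np.float64(0.53), np.float64(0.22), np.float64(0.42)] [-0.32  0.38  0.02  2.2   1.23  0.81 -0.79] [ 0.54  0.84 -0.22  1.38 -0.32  1.56  0.97]
lay 560 -120 60 [np.float64(0.26), np.float64(0.44), np.float64(0.12), np.float64(0.38)] [ 0.57  0.52 -0.    1.96 -1.    1.   -2.39] [-0.28  0.72  0.12  1.61  0.5   1.4   2.21]
lay 560 -120 90 [np.float64(0.37), np.float64(0.33), np.float64(0.28), np.float64(0.22)] [ 0.53  0.69 -0.03  1.66 -0.67  1.31 -2.28] [-0.35  0.55  0.07  1.91  0.81  1.12  2.32]
real	3m11.963s
user	3m9.888s
sys	0m0.226s
```

```bash
cat > sim.py <<'E'
from h import *; from ik import *
def simpath(q,Ts,T0=None,vmax=55,wmax=9.5,pr=True):
    T=fk(q,P) if T0 is None else T0
    for i,T1 in enumerate(Ts):
        D=np.linalg.inv(T)@T1
        ang=np.degrees(np.linalg.norm(R.from_matrix(D[:3,:3]).as_rotvec()));L=np.linalg.norm(D[:3,3])
        N=int(max(1,np.ceil(ang/wmax),np.ceil(L/vmax)));S=np.real(expm(np.real(logm(D))/N))
        for k in range(N):
            T=T@S; b=ik(T,q0=q)
            dq=np.abs(b[1]-q).max();q=b[1]
            if b[2]>2 or dq>.33: print('  !',i,k,'err',b[2].round(1),'dq',dq.round(2))
        m=np.minimum(q-lo,hi-q)
        print(i,'N',N,'row',S[:3,3].round(1).tolist(),R.from_matrix(S[:3,:3]).as_rotvec().round(3).tolist(),'q',q.round(2),'margin',m.min().round(2),'j',m.argmin()+1)
        T=T1
    return q
E
python3 - <<'E'
from sim import *
o=arm.get_obs();q=o['joint_positions']
c=np.array([495.5,-246.3,40.])
d=rot(-110,-45,1)[:,2]
q=simpath(q,[pose(c+[0,0,190],-60,-90,-1) , pose(c+[0,0,190],-110,-90,-1),pose(c+[0,0,190],-110,-45,-1)])
print()
q=o['joint_positions']
q=simpath(q,[pose(c+[0,0,190],-20,-90,-1) , pose(c+[0,0,190],-65,-90,1),pose(c+[0,0,190],-110,-90,1),pose(c-110*d,-110,-45,1),pose(c,-110,-45,1)])
E
```

```text
0 N 5 row [-4.6, 0.2, -15.3] [0.031, 0.101, 0.115] q [ 1.29  0.31 -1.08  1.69  0.28  1.31  0.68] margin 0.22 j 3
1 N 6 row [0.0, 0.0, 0.0] [0.0, -0.0, 0.145] q [ 1.18  0.27 -0.93  1.69  0.22  1.29 -0.14] margin 0.37 j 3
2 N 5 row [-3.0, 0.0, -0.2] [-0.0, -0.157, -0.0] q [ 0.63  0.4  -0.82  1.75  0.93  1.65 -0.76] margin 0.44 j 6

0 N 4 row [-5.8, -0.7, -19.1] [-0.006, 0.13, -0.027] q [ 1.29  0.32 -1.09  1.69  0.29  1.31  1.38] margin 0.21 j 3
  ! 1 8 err 3.5 dq 0.12
  ! 1 9 err 17.7 dq 0.09
  ! 1 10 err 32.1 dq 0.08
  ! 1 11 err 47.0 dq 0.07
  ! 1 12 err 62.5 dq 0.07
  ! 1 13 err 78.6 dq 0.07
  ! 1 14 err 95.4 dq 0.08
1 N 15 row [0.0, -0.0, 0.0] [-0.0, 0.0, -0.157] q [ 1.05  0.54 -1.3   1.82  0.9   1.42  2.65] margin 0.0 j 3
  ! 2 0 err 78.6 dq 0.08
  ! 2 1 err 62.5 dq 0.07
  ! 2 2 err 47.0 dq 0.07
  ! 2 3 err 32.1 dq 0.07
  ! 2 4 err 17.7 dq 0.08
2 N 5 row [0.0, 0.0, 0.0] [-0.0, 0.0, 0.157] q [ 1.31  0.5  -1.3   1.65  0.53  1.43  2.65] margin 0.0 j 3
3 N 5 row [-19.3, 0.0, 16.7] [0.0, 0.157, -0.0] q [ 0.57  0.69 -0.96  1.75  1.06  1.73  2.08] margin 0.34 j 3
4 N 2 row [0.0, 0.0, 55.0] [0.0, -0.0, 0.0] q [ 0.66  0.75 -0.89  1.85  1.17  1.58  2.06] margin 0.41 j 3
```

```bash
cat > s3.py <<'E'
from sim import *
o=arm.get_obs();q0=o['joint_positions']
c=np.array([495.5,-246.3,40.]);L=np.array([490,-140,29.])
V=lambda p,xy:pose(p,xy,-90,1)
for hg in (35,50):
    print('hg',hg)
    d=rot(hg,-45,1)[:,2]
    q=simpath(q0,[V(c+[0,0,190],153),V(c+[0,0,190],90),V(c+[0,0,190],hg),pose(c-110*d,hg,-45,1),pose(c,hg,-45,1),pose(c+[0,0,120],hg,-45,1),V(c+[-0,60,190],65),pose(L+[0,0,120],-100,-45,-1),pose(L,-100,-45,-1),pose(L+[0,0,0],-100,-90,-1),pose(L,-100,-135,-1),pose(L+[0,0,120],-100,-135,-1),pose([560,-60,160],-70,-90,-1),pose([590,40,150],-45,-45,-1),pose([657,90,70],-45,-45,-1),pose([657,90,36],-45,-45,-1)])
E
python3 s3.py
```

```text
hg 35
0 N 4 row [-5.8, -0.5, -19.1] [0.002, 0.13, 0.003] q [ 1.29  0.32 -1.08  1.69  0.29  1.31  1.26] margin 0.22 j 3
1 N 7 row [-0.0, -0.0, -0.0] [-0.0, 0.0, 0.157] q [ 1.16  0.26 -0.9   1.7   0.21  1.29  0.22] margin 0.4 j 3
2 N 6 row [0.0, 0.0, 0.0] [-0.0, 0.0, 0.16] q [ 1.05  0.23 -0.77  1.7   0.16  1.28 -0.71] margin 0.53 j 3
3 N 5 row [-19.3, 0.0, 16.7] [0.0, 0.157, -0.0] q [ 1.65  0.37 -0.75  2.05 -0.69  0.92  0.43] margin 0.35 j 4
4 N 2 row [-0.0, 0.0, 55.0] [-0.0, 0.0, -0.0] q [ 1.49  0.54 -0.77  2.08 -0.71  0.66  0.44] margin 0.32 j 4
5 N 3 row [28.3, 0.0, -28.3] [-0.0, 0.0, -0.0] q [ 1.55  0.3  -0.81  2.03 -0.74  0.9   0.3 ] margin 0.37 j 4
6 N 6 row [9.8, -6.6, -7.7] [0.034, -0.128, -0.083] q [ 1.05  0.18 -0.85  1.75  0.15  1.27 -0.28] margin 0.45 j 3
7 N 5 row [10.4, -4.2, 12.8] [-0.021, -0.156, -0.05] q [ 0.42  0.44 -0.81  1.91  0.93  1.56 -0.92] margin 0.49 j 3
8 N 3 row [28.3, 0.0, 28.3] [0.0, 0.0, 0.0] q [ 0.35  0.64 -0.74  1.95  1.06  1.46 -1.12] margin 0.45 j 4
9 N 5 row [3.0, 0.0, -0.2] [-0.0, 0.157, -0.0] q [ 1.08  0.51 -1.05  1.99  0.55  0.96 -0.42] margin 0.25
[... 1740 characters left out ...]
 0.59  0.98 -0.45] margin 0.2 j 3
10 N 5 row [3.0, -0.0, -0.2] [0.0, 0.157, -0.0] q [ 1.54  1.07 -1.26  1.83  0.26  1.09  0.1 ] margin 0.04 j 3
11 N 3 row [28.3, -0.0, -28.3] [0.0, -0.0, 0.0] q [ 1.57  0.83 -1.3   1.78  0.02  1.22  0.14] margin 0.0 j 3
12 N 6 row [10.1, 11.9, 4.4] [0.034, -0.128, -0.083] q [ 1.    0.51 -1.23  1.75  0.5   1.25 -0.01] margin 0.07 j 3
13 N 6 row [9.8, 13.3, -2.1] [-0.029, -0.129, -0.069] q [ 0.42  0.39 -1.11  2.07  1.28  1.22 -0.55] margin 0.19 j 3
14 N 3 row [16.0, 27.6, 21.7] [0.0, -0.0, 0.0] q [ 0.2   0.67 -0.95  1.91  1.46  1.31 -0.67] margin 0.35 j 3
15 N 1 row [24.0, 0.0, 24.0] [0.0, -0.0, 0.0] q [ 0.17  0.73 -0.92  1.92  1.51  1.31 -0.72] margin 0.38 j 3
```

```bash
cat > s4.py <<'E'
from sim import *
q0=np.array([ 1.54,1.07,-1.26,1.83,.26,1.09,.10])
L=np.array([490,-140,29.])
for hp in (-35,-25,-15):
  for a in (-40,-45):
    print('hp',hp,a)
    d=rot(hp,a,-1)[:,2]
    q=simpath(q0,[pose(L,-100,-90+(-90-a),-1),pose(L+[0,0,120],-100,-180-a,-1),pose([560,-60,160],-70,-90,-1),pose([580,70,110],hp,a,-1),pose([657,90,70],hp,a,-1),pose([657,90,36],hp,a,-1),pose(np.array([657,90,36])-90*d,hp,a,-1)])
E
python3 s4.py; echo; sed -n 1,3p /dev/null
python3 - <<'E'
from srch import *
for hp in (-35,-25,-15,0):
    for a in (-35,-40,-45):
        r=best(pose([657,90,36],hp,a,-1),1);print(hp,a,r[0].round(2),r[1].round(2),r[2].round(2))
E
```

```text
hp -35 -40
0 N 1 row [0.6, 0.8, -1.0] [0.002, 0.086, 0.008] q [ 1.55  1.13 -1.26  1.8   0.23  1.12  0.13] margin 0.04 j 3
1 N 3 row [30.6, 0.0, -25.7] [-0.0, 0.0, 0.0] q [ 1.58  0.9  -1.3   1.77 -0.    1.24  0.17] margin 0.0 j 3
2 N 7 row [8.2, 10.2, 4.2] [0.033, -0.122, -0.07] q [ 0.99  0.51 -1.23  1.75  0.5   1.25 -0.01] margin 0.07 j 3
3 N 7 row [13.9, 13.3, 2.1] [-0.038, -0.121, -0.082] q [ 0.33  0.44 -1.07  2.2   1.5   1.19 -0.7 ] margin 0.2 j 4
4 N 2 row [-1.3, 30.3, 32.6] [0.0, -0.0, -0.0] q [ 0.22  0.64 -0.95  2.03  1.63  1.24 -0.69] margin 0.35 j 3
5 N 1 row [26.0, 0.0, 21.9] [0.0, -0.0, -0.0] q [ 0.19  0.7  -0.91  2.04  1.69  1.25 -0.75] margin 0.36 j 4
6 N 2 row [-0.0, 0.0, -45.0] [0.0, -0.0, -0.0] q [ 0.17  0.57 -1.03  2.09  1.53  1.31 -0.73] margin 0.27 j 3
hp -35 -45
0 N 1 row [-1.1, 0.8, -0.9] [0.002, -0.002, 0.008] q [ 1.54  1.07 -1.26  1.83  0.26  1.09  0.09] margin 0.04 j 3
1 N 3 row [28.3, -0.0, -28.3] [0.0, -0.0, 0.0] q [ 1.57  0.83 -1.3   1.78  0.02  1.22  0.14] margin 0.0 j 3
2 N 6 row [10.1, 11.9, 4.4] [0.034, -0.128, -0.083] q [ 1.    0.51 -1.23  1.75  0.5   1
[... 3618 characters left out ...]
0.54 -0.24  2.08  1.56  0.99 -0.91]
-35 -40 0.0 0.34 [-0.35  0.5  -0.27  2.06  1.48  0.92 -0.79]
-35 -45 0.0 0.36 [-0.29  0.48 -0.29  2.04  1.37  0.85 -0.66]
-25 -35 0.0 0.22 [-0.29  0.5  -0.31  2.18  1.79  0.9  -0.94]
-25 -40 0.0 0.25 [-0.23  0.46 -0.34  2.15  1.68  0.82 -0.8 ]
-25 -45 0.0 0.28 [-0.18  0.44 -0.36  2.12  1.55  0.74 -0.64]
-15 -35 0.0 0.15 [-0.16  0.46 -0.38  2.25  2.04  0.81 -0.97]
-15 -40 0.0 0.18 [-0.1   0.43 -0.41  2.22  1.91  0.71 -0.82]
-15 -45 0.0 0.22 [-0.05  0.4  -0.43  2.18  1.74  0.62 -0.63]
0 -35 0.0 0.08 [ 0.07  0.44 -0.44  2.32  2.5   0.67 -1.08]
0 -40 0.0 0.12 [ 0.14  0.41 -0.5   2.28  2.34  0.54 -0.91]
0 -45 0.0 0.17 [ 0.19  0.39 -0.55  2.23  2.1   0.43 -0.66]
```

Request:
drive_tool:
  moves:
    - [-5.8, -0.5, -19.1, 0.002, 0.13, 0.003, 1]
    - [-5.8, -0.5, -19.1, 0.002, 0.13, 0.003, 1]
    - [-5.8, -0.5, -19.1, 0.002, 0.13, 0.003, 1]
    - [-5.8, -0.5, -19.1, 0.002, 0.13, 0.003, 1]
    - [0, 0, 0, 0, 0, 0.15, 1]
    - [0, 0, 0, 0, 0, 0.15, 1]
    - [0, 0, 0, 0, 0, 0.15, 1]
    - [0, 0, 0, 0, 0, 0.15, 1]
    - [0, 0, 0, 0, 0, 0.15, 1]
    - [0, 0, 0, 0, 0, 0.15, 1]

```text
time_s: 5.75
position: [495.2, -245.2, 210.7]
tool_rot: [1.994, 2.426, -0.005]
force: [0.4, 0.0, -0.7]
grip_width: 85.4
```

Request:
drive_tool:
  moves:
    - [0, 0, 0, 0, 0, 0.15, 1]
    - [0, 0, 0, 0, 0, 0.15, 1]
    - [0, 0, 0, 0, 0, 0.15, 1]
    - [0, 0, 0, 0, 0, 0.15, 1]
    - [0, 0, 0, 0, 0, 0.15, 1]
    - [0, 0, 0, 0, 0, 0.15, 1]
    - [0, 0, 0, 0, 0, 0, 1]

```text
time_s: 6.62
position: [495.4, -245.3, 210.9]
tool_rot: [2.845, 1.325, -0.003]
force: [-0.5, -0.6, 0.7]
grip_width: 85.2
```

```bash
python3 - <<'E'
from sim import *
logobs();q=arm.get_obs()['joint_positions']
c=np.array([495.5,-246.3,40.]);hg=50
d=rot(hg,-45,1)[:,2]
simpath(q,[pose(c-100*d,hg,-45,1),pose(c,hg,-45,1)])
T=camT('wrist');im,dd=cams.capture('wrist');save(im,'w2.png')
for r in place_of('wrist','cup'): print(round(r['confidence'],2),w(T,r['point']).round(1))
E
```

```text
6.625 [ 1.115  0.243 -0.849  1.699  0.193  1.284 -0.473] [ 495.4 -245.3  210.9] [-0.5 -0.6  0.7] 85.24969717435184
0 N 5 row [-18.5, 0.1, 18.5] [0.0, 0.158, -0.0] q [ 1.67  0.59 -0.89  1.86 -0.38  1.04  0.36] margin 0.41 j 3
1 N 2 row [-0.0, 0.0, 50.0] [-0.0, -0.0, 0.0] q [ 1.54  0.7  -0.88  1.92 -0.37  0.83  0.34] margin 0.42 j 3
0.82 [ 616.6 -210.5   68. ]
0.73 [ 493.  -248.5   65.6]
```

View pics/w2.png

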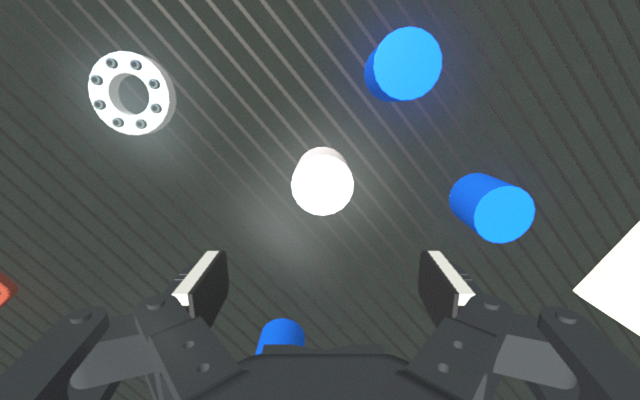

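```bash
python3 - <<'E'
from h import *
print(ray('wrist',322.6,186.2,64))
E
```

```text
[ 495.32557292 -245.4248427    64.        ]
```

Request:
drive_tool:
  moves:
    - [-18.5, 0, 18.5, 0, 0.157, 0, 1]
    - [-18.5, 0, 18.5, 0, 0.157, 0, 1]
    - [-18.5, 0, 18.5, 0, 0.157, 0, 1]
    - [-18.5, 0, 18.5, 0, 0.157, 0, 1]
    - [-18.5, 0, 18.5, 0, 0.157, 0, 1]
    - [0, 0, 0, 0, 0, 0, 1]
    - [0, 0, 0, 0, 0, 0, 1]

```text
time_s: 7.6
position: [459.2, -290.5, 98.8]
tool_rot: [-2.396, -1.118, -0.989]
force: [0.4, 0.4, -0.3]
grip_width: 85.4
```

```bash
python3 - <<'E'
from sim import *
logobs();q=arm.get_obs()['joint_positions']
c=np.array([495.8,-246.3,40.]);hg=50
simpath(q,[pose(c,hg,-45,1)],T0=cur())
T=camT('wrist');im,dd=cams.capture('wrist');save(im,'w3.png')
for r in place_of('wrist','cup'): print(round(r['confidence'],2),w(T,r['point']).round(1))
print((np.linalg.inv(cur())@np.r_[c,1]).round(1))
E
```

```text
7.6 [ 1.652  0.577 -0.871  1.86  -0.398  1.043  0.374] [ 459.2 -290.5   98.8] [ 0.4  0.4 -0.3] 85.36232821248437
0 N 2 row [-0.3, -0.4, 50.6] [0.002, 0.002, 0.001] q [ 1.52  0.68 -0.86  1.92 -0.39  0.84  0.36] margin 0.44 j 3
0.65 [ 612.9 -381.    65. ]
0.6 [ 492.5 -247.1   63.1]
0.59 [ 617.9 -208.5   67. ]
[-1.5 -1.2 82.5  1. ]
```

View pics/w3.png

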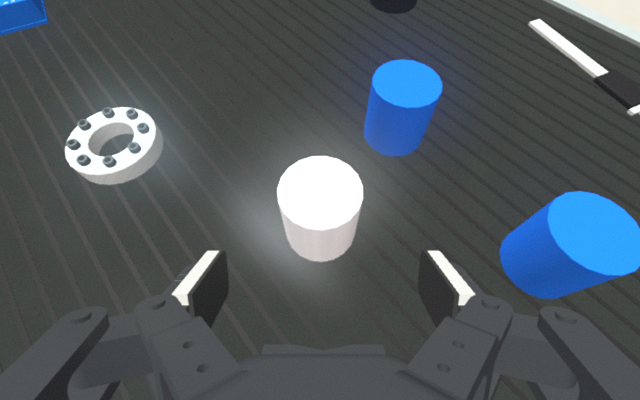

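Request:
drive_tool:
  moves:
    - [-0.3, -0.5, 34, 0.001, 0.001, 0, 1]
    - [-0.3, -0.4, 34, 0.001, 0.001, 0, 1]
    - [0, 0, 33, 0, 0, 0, 1]
    - [0, 0, 0, 0, 0, 0, 1]

```text
time_s: 8.2
position: [504.5, -233.6, 26.6]
tool_rot: [-2.39, -1.122, -0.989]
force: [-0.2, 0.5, 0.6]
grip_width: 85.5
```

Request:
drive_tool:
  moves:
    - [0, 0, 0, 0, 0, 0, 0.6]
    - [0, 0, 0, 0, 0, 0, 0.4]
    - [0, 0, 0, 0, 0, 0, 0.2]
    - [0, 0, 0, 0, 0, 0, 0.2]
    - [0, 0, 0, 0, 0, 0, 0.2]
    - [0, 0, 0, 0, 0, 0, 0.2]
  force: 40

```text
time_s: 8.95
position: [503.6, -238.1, 27.0]
tool_rot: [-2.395, -1.113, -0.993]
force: [-3.8, -1.2, 7.4]
grip_width: 55.9
```

```bash
python3 - <<'E'
from sim import *
logobs();T=cur();np.save('Tg1.npy',T)
g=T[:3,3]-19*T[:3,2];print('grasp pt',g.round(1),np.degrees(np.arctan2(T[1,2],T[0,2])),np.degrees(np.arcsin(T[2,2])))
im,dd=cams.capture('scene');save(im,'s2.png');cv2.imwrite('pics/s2c.png',cv2.resize(im[120:270,180:380,::-1],(800,600)))
E
```

```text
8.95 [ 1.53   0.683 -0.857  1.927 -0.388  0.833  0.36 ] [ 503.6 -238.1   27. ] [-3.8 -1.2  7.4] 55.90707693827179
grasp pt [ 494.9 -248.3   40.4] 49.61087700243831 -45.05496926170962
```

View pics/s2c.png

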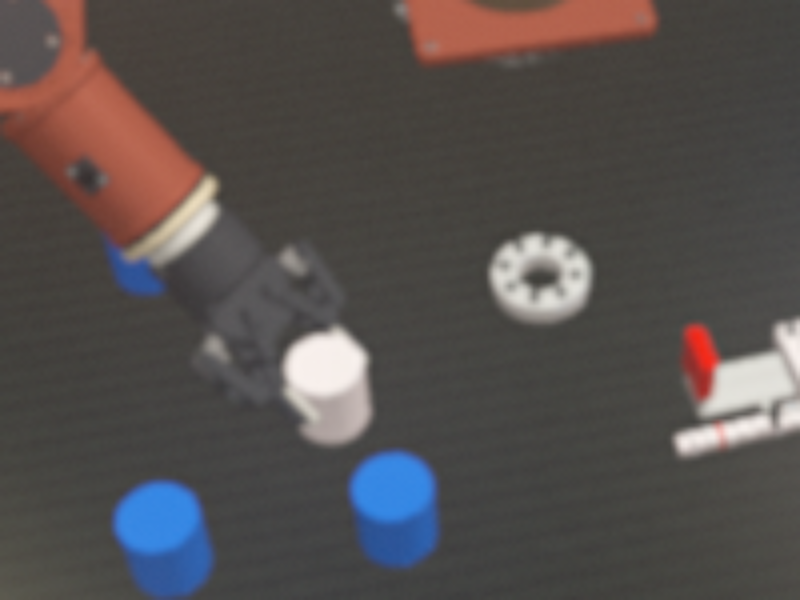

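Request:
drive_tool:
  moves:
    - [0, 0, 0, 0, 0, 0, 0.85]
    - [0, 0, 0, 0, 0, 0, 0.85]
    - [0, 0, 0, 0, 0, 0, 0.85]
    - [0, -1, 7, 0, 0, 0, 0.85]
    - [0, 0, 0, 0, 0, 0, 0.4]
    - [0, 0, 0, 0, 0, 0, 0.2]
    - [0, 0, 0, 0, 0, 0, 0.2]
    - [0, 0, 0, 0, 0, 0, 0.2]
    - [0, 0, 0, 0, 0, 0, 0.2]
  force: 40

```text
time_s: 10.12
position: [505.7, -232.3, 20.5]
tool_rot: [-2.393, -1.113, -0.991]
force: [-0.1, -0.9, -1.8]
grip_width: 56.2
```

```bash
python3 - <<'E'
from sim import *
logobs();T=cur();np.save('Tg1.npy',T)
g=T[:3,3]-19*T[:3,2];print('grasp pt',g.round(1))
T=camT('wrist');im,dd=cams.capture('wrist');save(im,'w4.png')
E
```

```text
10.125 [ 1.521  0.693 -0.856  1.934 -0.387  0.816  0.359] [ 505.7 -232.3   20.5] [-0.1 -0.9 -1.8] 56.215991016811
grasp pt [ 497.  -242.5   33.9]
```

View pics/w4.png

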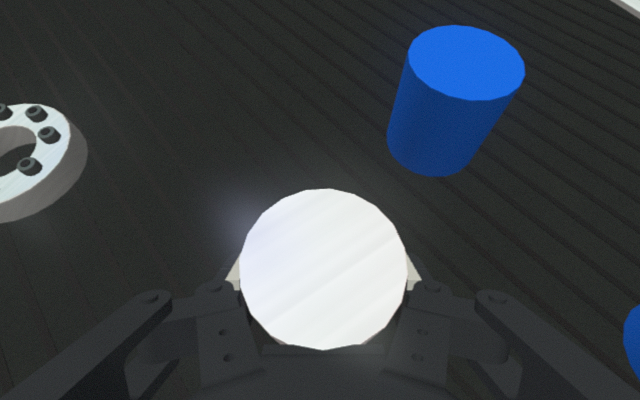

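```bash
cat > s5.py <<'E'
from sim import *
T=cur();c0=ray('wrist',323.5,269,64);print('cup top',c0)
g=T[:3,3]-19*T[:3,2]
# cup frame: origin at top (z=64), z down
C=np.eye(4);C[:3,:3]=np.diag([1,-1,-1]);C[:3,3]=[c0[0],c0[1],64]
X=np.linalg.inv(T)@C; np.save('X1.npy',X); print('cup in tool',X.round(2))
q=arm.get_obs()['joint_positions']
# lying pose target: cup z = heading -100; cup center at L
hz=np.radians(-100);m=np.array([np.cos(hz),np.sin(hz),0])
Rt1=rot(-100,-45,-1)
Rc=Rt1@X[:3,:3];print('cup z if tool exactly there',Rc[:,2].round(3))
L=np.array([490,-140,30.5])
Tl=np.eye(4);Tl[:3,:3]=Rt1
# correct so cup z is horizontal exactly
a=np.arcsin(Rc[2,2]);
ax=np.cross(Rc[:,2],[0,0,1]);ax/=np.linalg.norm(ax);Rt1=R.from_rotvec(-a*ax).as_matrix()@Rt1
Rc=Rt1@X[:3,:3];print(Rc[:,2].round(3))
Tl[:3,:3]=Rt1;Tl[:3,3]=L-32*Rc[:,2]-Rt1@X[:3,3]; np.save('Tl.npy',Tl);print('Tl',Tl[:3,3])
Tup=Tl.copy();Tup[2,3]+=100
Tlift=T.copy();Tlift[2,3]+=120
simpath(q,[Tlift,pose(np.array([495,-190,230]),65,-90,1),Tup,Tl],T0=T)
E
python3 s5.py
```

```text
cup top [ 493.53558808 -246.44553141   64.        ]
cup in tool [[  0.46  -0.54  -0.71  17.51]
 [  0.76   0.64  -0.    -0.08]
 [  0.46  -0.54   0.71 -43.99]
 [  0.     0.     0.     1.  ]]
cup z if tool exactly there [-0.175 -0.985 -0.001]
[-0.175 -0.985  0.   ]
Tl [ 488.12607843 -151.34402202   11.79634716]
0 N 3 row [28.3, 0.1, -28.3] [-0.0, -0.0, -0.0] q [ 1.6   0.49 -0.94  1.89 -0.47  1.01  0.28] margin 0.36 j 3
1 N 5 row [11.9, -6.0, -10.3] [0.021, -0.156, -0.05] q [ 1.13  0.21 -0.95  1.75  0.18  1.28 -0.29] margin 0.35 j 3
2 N 5 row [13.0, -4.5, 17.1] [-0.021, -0.156, -0.05] q [ 0.43  0.49 -0.84  1.92  0.97  1.56 -0.98] margin 0.46 j 3
3 N 2 row [35.4, 0.0, 35.3] [0.0, 0.0, 0.0] q [ 0.37  0.66 -0.77  1.95  1.08  1.48 -1.14] margin 0.45 j 4
```

Request:
drive_tool:
  moves:
    - [28.3, 0, -28.3, 0, 0, 0, 0.2]
    - [28.3, 0, -28.3, 0, 0, 0, 0.2]
    - [28.3, 0, -28.3, 0, 0, 0, 0.2]
    - [11.9, -6, -10.3, 0.021, -0.156, -0.05, 0.2]
    - [11.9, -6, -10.3, 0.021, -0.156, -0.05, 0.2]
    - [11.9, -6, -10.3, 0.021, -0.156, -0.05, 0.2]
    - [11.9, -6, -10.3, 0.021, -0.156, -0.05, 0.2]
    - [11.9, -6, -10.3, 0.021, -0.156, -0.05, 0.2]

```text
time_s: 11.18
position: [495.2, -190.1, 212.6]
tool_rot: [2.645, 1.686, -0.006]
force: [-0.1, 1.0, -2.0]
grip_width: 55.8
```

Request:
drive_tool:
  moves:
    - [13, -4.5, 17.1, -0.021, -0.156, -0.05, 0.2]
    - [13, -4.5, 17.1, -0.021, -0.156, -0.05, 0.2]
    - [13, -4.5, 17.1, -0.021, -0.156, -0.05, 0.2]
    - [13, -4.5, 17.1, -0.021, -0.156, -0.05, 0.2]
    - [13, -4.5, 17.1, -0.021, -0.156, -0.05, 0.2]
    - [0, 0, 0, 0, 0, 0, 0.2]
    - [0, 0, 0, 0, 0, 0, 0.2]

```text
time_s: 12.05
position: [488.7, -151.4, 112.5]
tool_rot: [1.932, 1.622, -0.795]
force: [0.9, -1.0, -1.5]
grip_width: 56.1
```

```bash
cat > s6.py <<'E'
from sim import *
logobs();T=cur();Tl=np.load('Tl.npy');X=np.load('X1.npy')
C=T@X;print('cup o',C[:3,3].round(1),'z',C[:3,2].round(3))
simpath(arm.get_obs()['joint_positions'],[Tl],T0=T)
im,dd=cams.capture('scene');save(im,'s3.png');cv2.imwrite('pics/s3c.png',cv2.resize(im[100:280,180:420,::-1],(800,600)))
E
python3 s6.py
```

```text
12.05 [ 0.441  0.493 -0.847  1.917  0.971  1.556 -0.977] [ 488.7 -151.4  112.5] [ 0.9 -1.  -1.5] 56.09525933342842
cup o [ 496.1 -108.6  131.4] z [-0.174 -0.985 -0.004]
0 N 2 row [35.5, -0.4, 35.7] [0.001, -0.002, -0.0] q [ 0.37  0.67 -0.77  1.95  1.08  1.48 -1.14] margin 0.45 j 4
```

View pics/s3c.png

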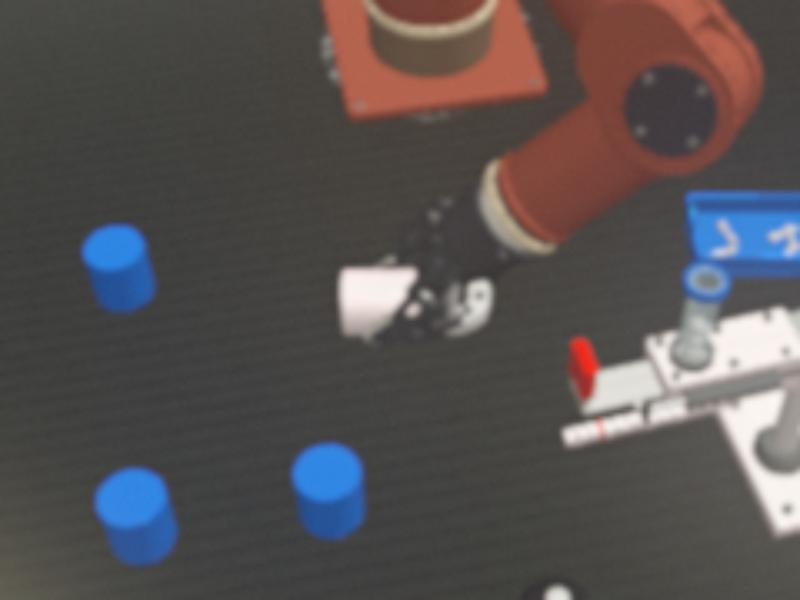

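Request:
drive_tool:
  moves:
    - [26, 0, 26, 0, 0, 0, 0.2]
    - [26, 0, 26, 0, 0, 0, 0.2]
    - [17, 0, 17, 0, -0.002, 0, 0.2]
    - [2, 0, 2, 0, -0.002, 0, 0.2]
    - [0, 0, 0, 0, 0, 0, 0.2]
    - [0, 0, 0, 0, 0, 0, 0.2]

```text
time_s: 12.85
position: [489.2, -152.8, 13.1]
tool_rot: [1.929, 1.615, -0.799]
force: [1.7, -2.4, 3.0]
grip_width: 56.5
```

```bash
python3 s6.py
```

```text
12.85 [ 0.375  0.666 -0.774  1.949  1.083  1.486 -1.141] [ 489.2 -152.8   13.1] [ 1.7 -2.4  3. ] 56.46758451291431
cup o [ 496.6 -109.9   31.7] z [-0.176 -0.984  0.003]
0 N 1 row [1.8, -1.3, 0.0] [0.003, 0.003, -0.004] q [ 0.38  0.67 -0.78  1.95  1.08  1.49 -1.14] margin 0.45 j 4
```

Request:
drive_tool:
  moves:
    - [0, 0, 0, 0, 0, 0, 0.72]
    - [0, 0, 0, 0, 0, 0, 0.76]
    - [0, 0, 0, 0, 0, 0, 0.8]
    - [0, 0, 0, 0, 0, 0, 0.8]
    - [0, 0, 0, 0, 0, 0, 0.85]
    - [0, 0, 0, 0, 0, 0, 0.85]

```text
time_s: 13.65
position: [488.4, -151.1, 11.5]
tool_rot: [1.926, 1.62, -0.8]
force: [-0.2, -0.2, -0.4]
grip_width: 72.5
```

```bash
python3 - <<'E'
from sim import *
logobs();T=cur();
T2=camT('wrist');im,dd=cams.capture('wrist');save(im,'w5.png')
q=arm.get_obs()['joint_positions']
C=np.array([491.5,-140,29.])  # cup centre estimate
back=T.copy();back[:3,3]-=25*T[:3,2]
simpath(q,[back,pose(C+[0,0,35],-100,-90,-1),pose(C+[0,0,35],-100,-130,-1),pose(C,-100,-130,-1,13)],T0=T)
E
```

```text
13.65 [ 0.372  0.668 -0.774  1.95   1.083  1.486 -1.142] [ 488.4 -151.1   11.5] [-0.2 -0.2 -0.4] 72.53505005118043
0 N 1 row [-0.0, 0.0, -25.0] [0.0, -0.0, 0.0] q [ 0.36  0.65 -0.79  1.93  1.05  1.52 -1.13] margin 0.47 j 4
1 N 5 row [-2.6, 0.2, -2.3] [0.0, 0.158, 0.0] q [ 1.15  0.49 -1.14  1.96  0.52  1.03 -0.4 ] margin 0.16 j 3
2 N 5 row [2.6, -0.0, -0.2] [-0.0, 0.14, 0.0] q [ 1.53  0.94 -1.28  1.84  0.22  1.1   0.06] margin 0.02 j 3
3 N 1 row [-22.5, -0.0, 20.8] [-0.0, 0.0, 0.0] q [ 1.51  0.98 -1.24  1.84  0.25  1.07  0.08] margin 0.06 j 3
```

View pics/w5.png

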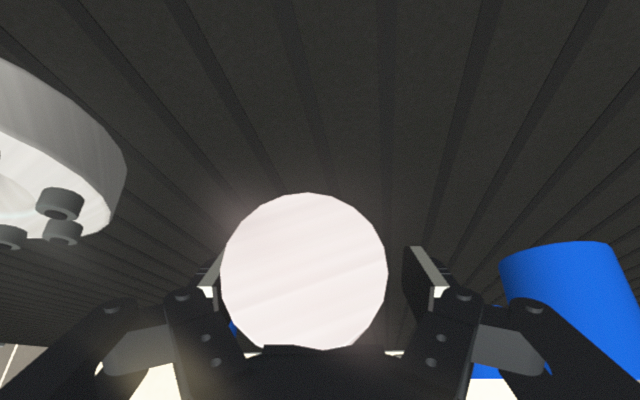

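```bash
python3 - <<'E'
from sim import *
T=cur();q=arm.get_obs()['joint_positions']
C=np.array([490.5,-140.5,29.])
print('cup centre in tool',(np.linalg.inv(T)@np.r_[C,1]).round(1), 'tool y',T[:3,1].round(2))
print('bottom centre via ray/plane:')
p=cams.camera_params('wrist');f=K(p);Tc=camT('wrist');D=Tc[:3,:3]@np.array([(305-p['cx'])/f,-(272-p['cy'])/f,-1.])
n=np.array([-.175,-.985,0]);o=np.array([496,-109,29.]);t=((o-Tc[:3,3])@n)/(D@n);print((Tc[:3,3]+t*D).round(1))
C2=C+2*n+[-1.5,0,0.5]
simpath(q,[pose(C2+[0,0,2],-100,-90,-1,21),pose(C2+[0,0,1],-100,-130,-1,21)],T0=T)
E
```

```text
cup centre in tool [ -4.8   0.2 -20.1   1. ] tool y [ 0.99 -0.17  0.  ]
bottom centre via ray/plane:
[ 489.9 -107.9   33.1]
0 N 5 row [1.7, -0.3, -0.6] [0.0, 0.158, 0.0] q [ 1.13  0.55 -1.12  1.98  0.6   0.98 -0.45] margin 0.18 j 3
1 N 5 row [2.9, 0.0, -0.0] [-0.0, 0.14, 0.0] q [ 1.52  1.01 -1.27  1.85  0.3   1.07  0.04] margin 0.03 j 3
```

Request:
drive_tool:
  moves:
    - [1.7, -1, -0.6, 0, 0.157, 0, 0.85]
    - [1.7, -1, -0.6, 0, 0.157, 0, 0.85]
    - [1.7, -1, -0.6, 0, 0.157, 0, 0.85]
    - [1.7, -1, -0.6, 0, 0.157, 0, 0.85]
    - [1.7, -1, -0.6, 0, 0.157, 0, 0.85]
    - [0, 0, 0, 0, 0, 0, 0.85]

```text
time_s: 14.45
position: [483.9, -146.5, 10.1]
tool_rot: [2.411, 2.009, -0.003]
force: [0.2, -0.7, 0.1]
grip_width: 72.8
```

```bash
python3 - <<'E'
from sim import *
logobs();T=cur();q=arm.get_obs()['joint_positions']
im,dd=cams.capture('wrist');save(im,'w6.png')
C2=np.array([485,-142.5,30.])
simpath(q,[pose(C2,-100,-130,-1,21)],T0=T)
E
```

```text
14.45 [ 1.12   0.522 -1.082  1.995  0.57   0.964 -0.431] [ 483.9 -146.5   10.1] [ 0.2 -0.7  0.1] 72.78114724332538
0 N 5 row [3.7, 0.1, 0.2] [0.001, 0.14, -0.001] q [ 1.52  0.98 -1.24  1.86  0.26  1.06  0.07] margin 0.06 j 3
```

View pics/w6.png

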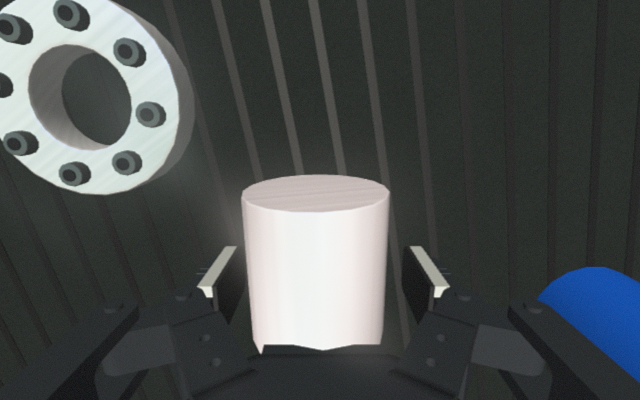

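Request:
drive_tool:
  moves:
    - [3.5, -0.4, 0.2, 0.001, 0.14, -0.001, 0.85]
    - [3.5, -0.4, 0.2, 0.001, 0.14, -0.001, 0.85]
    - [3.5, -0.4, 0.2, 0.001, 0.14, -0.001, 0.85]
    - [3.5, -0.4, 0.2, 0.001, 0.14, -0.001, 0.85]
    - [3.5, -0.4, 0.2, 0.001, 0.14, -0.001, 0.85]
    - [0, 0, 0, 0, 0, 0, 0.85]
    - [0, 0, 0, 0, 0, 0, 0.85]

```text
time_s: 15.38
position: [486.1, -122.9, 14.4]
tool_rot: [-1.982, -1.683, -0.715]
force: [-0.2, -0.1, 0.7]
grip_width: 72.7
```

```bash
python3 - <<'E'
from sim import *
logobs();T=cur();q=arm.get_obs()['joint_positions']
im,dd=cams.capture('wrist');save(im,'w7.png')
im,dd=cams.capture('scene');save(im,'s4.png');cv2.imwrite('pics/s4c.png',cv2.resize(im[100:280,180:420,::-1],(800,600)))
C2=np.array([485,-142.5,29.])
simpath(q,[pose(C2,-100,-130,-1,21)],T0=T)
E
```

```text
15.375 [ 1.497  0.952 -1.217  1.864  0.23   1.051  0.098] [ 486.1 -122.9   14.4] [-0.2 -0.1  0.7] 72.72724200080846
0 N 1 row [-5.6, 2.2, -2.7] [-0.009, 0.005, 0.008] q [ 1.5   0.96 -1.21  1.86  0.23  1.05  0.1 ] margin 0.09 j 3
```

View pics/w7.png

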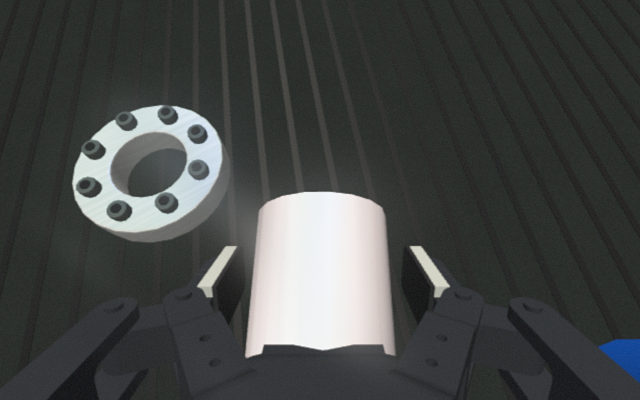

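View pics/s4c.png

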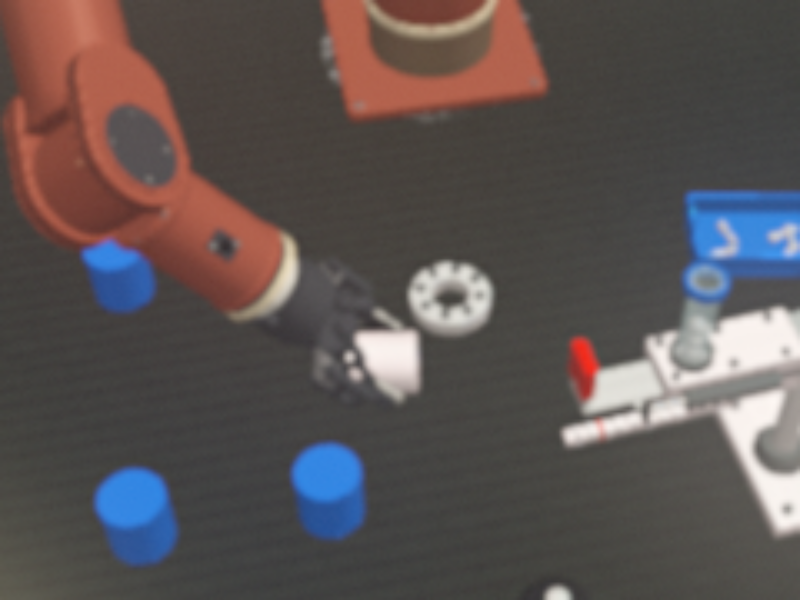

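Request:
drive_tool:
  moves:
    - [-5.5, 0, -1, 0, 0, 0, 0.85]
    - [0, 0, 0, 0, 0, 0, 0.6]
    - [0, 0, 0, 0, 0, 0, 0.4]
    - [0, 0, 0, 0, 0, 0, 0.2]
    - [0, 0, 0, 0, 0, 0, 0.2]
    - [0, 0, 0, 0, 0, 0, 0.2]
    - [0, 0, 0, 0, 0, 0, 0.2]
  force: 40

```text
time_s: 16.35
position: [485.2, -130.0, 11.5]
tool_rot: [-1.984, -1.678, -0.719]
force: [-2.1, -4.3, 4.9]
grip_width: 57.8
```

```bash
python3 - <<'E'
from sim import *
logobs();T=cur();q=arm.get_obs()['joint_positions']
im,dd=cams.capture('wrist');save(im,'w8.png')
Tc=camT('wrist')
for r in place_of('wrist','cup'): print(round(r['confidence'],2),w(Tc,r['point']).round(1))
for r in place_of('wrist','cup_rim'): print(round(r['confidence'],2),w(Tc,r['point']).round(1))
up=T.copy();up[2,3]+=120
simpath(q,[up,pose([560,-60,160],-70,-90,-1)],T0=T)
print('tool z angle',np.degrees(np.arctan2(T[1,2],T[0,2])),np.degrees(np.arcsin(T[2,2])))
E
```

```text
16.35 [ 1.503  0.96  -1.21   1.857  0.233  1.055  0.108] [ 485.2 -130.    11.5] [-2.1 -4.3  4.9] 57.79298823575595
0.94 [ 487.5 -108.6   29. ]
0.62 [ 478.4 -170.1   27.5]
0 N 3 row [25.7, -0.1, -30.7] [0.0, 0.0, -0.0] q [ 1.56  0.76 -1.3   1.8   0.05  1.21  0.13] margin 0.0 j 3
1 N 6 row [11.0, 13.2, 3.4] [0.03, -0.113, -0.082] q [ 1.    0.51 -1.23  1.75  0.5   1.25 -0.01] margin 0.07 j 3
tool z angle 80.56477646073647 -50.1083353231825
```

View pics/w8.png

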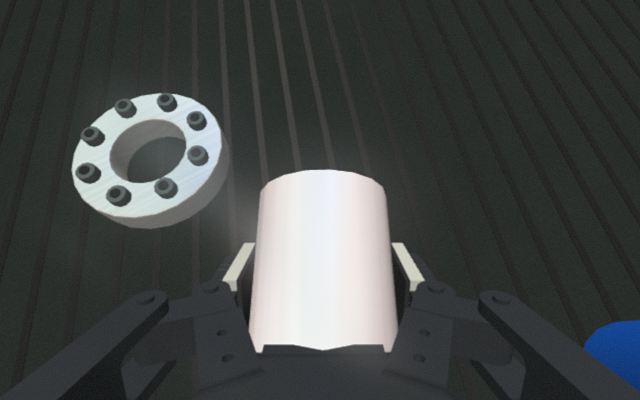

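```bash
cat > s7.py <<'E'
from sim import *
T=cur();q=arm.get_obs()['joint_positions']
d=T[:2,2]/np.linalg.norm(T[:2,2]);m=-np.r_[d,0] # cup z heading opposite of tool horizontal
o=np.array([487,-108.6,29.]); oy=(np.linalg.inv(T)@np.r_[o,1])[1]; o=o-oy*T[:3,1]
C=np.eye(4);C[:3,2]=m;C[:3,0]=[0,0,1];C[:3,1]=np.cross(m,[0,0,1]);C[:3,3]=o
X=np.linalg.inv(T)@C;np.save('X2.npy',X);print('oy',oy,X.round(2))
up=T.copy();up[2,3]+=70
# place pose
S=np.array([657.3,90,0])
Rp=rot(-25,-40,-1);Rc=Rp@X[:3,:3];print('cup z at place',Rc[:,2].round(3))
def placeT(p,hp=-25):
    Rp=rot(hp,-40,-1);Rc=Rp@X[:3,:3];ax=np.cross(Rc[:,2],[0,0,1]);Rp=R.from_rotvec(ax).as_matrix()@Rp
    Tp=np.eye(4);Tp[:3,:3]=Rp;Tp[:3,3]=np.array(p)-Rp@X[:3,3];return Tp
simpath(q,[up,pose([550,-70,190],-70,-90,-1),placeT([560,60,70]),placeT([657,90,6])],T0=T)
E
python3 s7.py
```

```text
oy -1.781792910166132 [[ 0.64 -0.   -0.77 27.67]
 [-0.   -1.    0.    0.  ]
 [-0.77  0.   -0.64  0.24]
 [ 0.    0.    0.    1.  ]]
cup z at place [0.002 0.001 1.   ]
0 N 2 row [22.4, -0.0, -26.9] [0.0, -0.0, -0.0] q [ 1.55  0.88 -1.3   1.83  0.16  1.15  0.08] margin 0.0 j 3
1 N 6 row [14.9, 12.2, -9.8] [0.03, -0.113, -0.082] q [ 1.07  0.48 -1.29  1.74  0.48  1.3   0.03] margin 0.01 j 3
2 N 7 row [15.6, 12.9, 7.4] [-0.049, -0.118, -0.105] q [ 0.5   0.34 -1.16  2.33  1.62  1.   -0.66] margin 0.07 j 4
3 N 3 row [0.3, 22.7, 32.9] [-0.0, 0.0, -0.0] q [ 0.3   0.67 -0.96  2.12  1.83  1.12 -0.69] margin 0.28 j 4
```

Request:
drive_tool:
  moves:
    - [22.4, 0, -26.9, 0, 0, 0, 0.2]
    - [22.4, 0, -26.9, 0, 0, 0, 0.2]
    - [14.9, 12.2, -9.8, 0.03, -0.113, -0.082, 0.2]
    - [14.9, 12.2, -9.8, 0.03, -0.113, -0.082, 0.2]
    - [14.9, 12.2, -9.8, 0.03, -0.113, -0.082, 0.2]
    - [14.9, 12.2, -9.8, 0.03, -0.113, -0.082, 0.2]
    - [14.9, 12.2, -9.8, 0.03, -0.113, -0.082, 0.2]
    - [14.9, 12.2, -9.8, 0.03, -0.113, -0.082, 0.2]
    - [0, 0, 0, 0, 0, 0, 0.2]

```text
time_s: 17.62
position: [550.3, -64.4, 172.3]
tool_rot: [-1.79, -2.58, -0.001]
force: [-0.8, -0.2, -1.8]
grip_width: 58.0
```

```bash
cat > s8.py <<'E'
from sim import *
logobs()
T=cur();q=arm.get_obs()['joint_positions'];X=np.load('X2.npy')
def placeT(p,hp=-25):
    Rp=rot(hp,-40,-1);Rc=Rp@X[:3,:3];ax=np.cross(Rc[:,2],[0,0,1]);Rp=R.from_rotvec(ax).as_matrix()@Rp
    Tp=np.eye(4);Tp[:3,:3]=Rp;Tp[:3,3]=np.array(p)-Rp@X[:3,3];return Tp
E
python3 - <<'E'
from s8 import *
im,dd=cams.capture('wrist');save(im,'w9.png')
simpath(q,[placeT([560,60,70]),placeT([657,90,6])],T0=T)
E
```

```text
17.625 [ 1.041  0.451 -1.252  1.734  0.444  1.286  0.046] [550.3 -64.4 172.3] [-0.8 -0.2 -1.8] 58.03779011946134
0 N 7 row [15.0, 12.4, 7.8] [-0.049, -0.119, -0.104] q [ 0.5   0.34 -1.16  2.33  1.61  0.99 -0.66] margin 0.07 j 4
1 N 3 row [0.3, 22.7, 32.9] [-0.0, 0.0, -0.0] q [ 0.3   0.67 -0.96  2.12  1.83  1.12 -0.69] margin 0.28 j 4
```

View pics/w9.png

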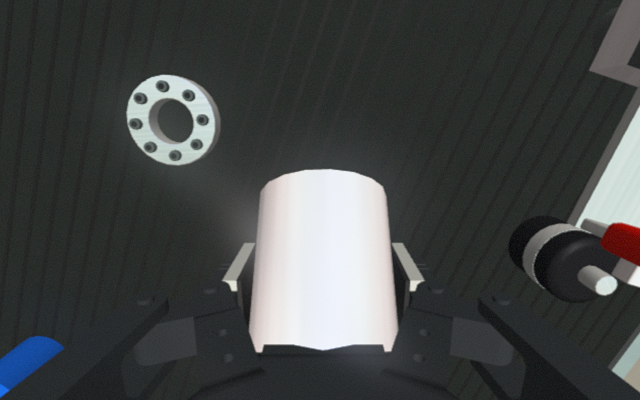

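Request:
drive_tool:
  moves:
    - [15, 12.4, 7.8, -0.049, -0.119, -0.104, 0.2]
    - [15, 12.4, 7.8, -0.049, -0.119, -0.104, 0.2]
    - [15, 12.4, 7.8, -0.049, -0.119, -0.104, 0.2]
    - [15, 12.4, 7.8, -0.049, -0.119, -0.104, 0.2]
    - [15, 12.4, 7.8, -0.049, -0.119, -0.104, 0.2]
    - [15, 12.4, 7.8, -0.049, -0.119, -0.104, 0.2]
    - [15, 12.4, 7.8, -0.049, -0.119, -0.104, 0.2]
    - [0, 0, 0, 0, 0, 0, 0.2]
    - [0, 0, 0, 0, 0, 0, 0.2]

```text
time_s: 18.8
position: [576.3, 46.0, 89.3]
tool_rot: [0.507, 2.224, -0.234]
force: [0.8, -0.2, -1.2]
grip_width: 58.2
```

```bash
python3 - <<'E'
from s8 import *
C=T@X;print('cup',C[:3,3].round(1),C[:3,2].round(3))
im,dd=cams.capture('wrist');save(im,'w10.png');Tc=camT('wrist')
for t in ('outlet','cup_rim','gate_mark','gate_pointer'):
    for r in place_of('wrist',t): print(t,round(r['confidence'],2),w(Tc,r['point']).round(1))
im,dd=cams.capture('scene');save(im,'s5.png');cv2.imwrite('pics/s5c.png',cv2.resize(im[100:280,280:520,::-1],(800,600)))
Ts=camT('scene')
for t in ('outlet','cup','cup_rim','gate_mark','gate_pointer','gate_grip','dispenser'):
    for r in place_of('scene',t): print('S',t,round(r['confidence'],2),w(Ts,r['point']).round(1))
simpath(q,[placeT([657,90,20])],T0=T)
E
```

```text
18.8 [ 0.442  0.308 -1.08   2.331  1.598  0.956 -0.675] [576.3  46.   89.3] [ 0.8 -0.2 -1.2] 58.221157360032606
cup [560.4  53.7  67.9] [ 0.003 -0.002  1.   ]
outlet 0.87 [657.8  93.3 136.9]
cup_rim 0.86 [ 613.  -210.6   -2.4]
cup_rim 0.79 [563.4  53.2 129.3]
cup_rim 0.63 [ 606.9 -377.1    0.9]
S outlet 0.92 [662.6  89.6 132.6]
S cup 0.89 [ 315.4 -376.4   63.7]
S cup 0.72 [ 617.6 -207.3   65.2]
S cup 0.64 [563.   55.2  69.1]
S cup 0.61 [ 611.  -375.9   64.4]
S cup_rim 0.89 [ 609.3 -381.2   -1.6]
S cup_rim 0.82 [ 316.3 -378.9   -6.8]
S cup_rim 0.8 [ 618.  -209.5    0.8]
S cup_rim 0.59 [563.1  53.2 131.5]
S cup_rim 0.5 [666.1  -6.1 217. ]
S gate_mark 0.89 [697.4   4.3 178.7]
S gate_pointer 0.85 [694.6  43.7 176.9]
S gate_grip 0.94 [665.2  -2.7 215. ]
0 N 3 row [-3.1, 24.8, 28.6] [-0.003, -0.001, -0.002] q [ 0.28  0.61 -0.93  2.12  1.78  1.08 -0.67] margin 0.28 j 4
```

View pics/w10.png

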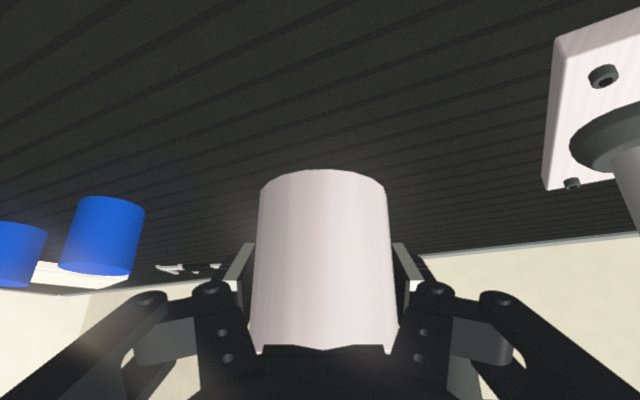

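View pics/s5c.png

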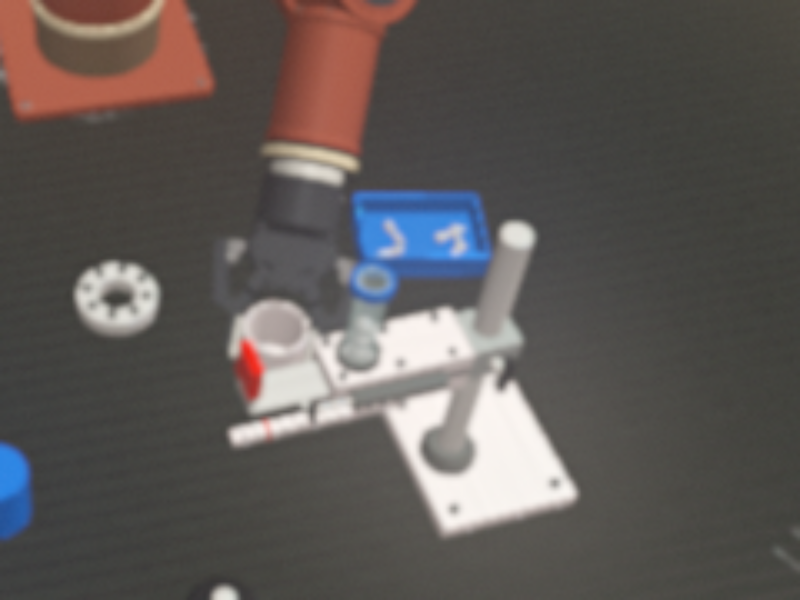

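```bash
python3 - <<'E'
from h import *
im=cv2.imread('pics/top0.png');a=cv2.resize(im[140:180,215:325],(1100//2*1,400//2),interpolation=cv2.INTER_CUBIC)
cv2.imwrite('pics/c3.png',cv2.resize(im[140:180,215:325],(770,280),interpolation=cv2.INTER_CUBIC))
im=cv2.imread('pics/s5.png');cv2.imwrite('pics/c4.png',cv2.resize(im[160:240,340:450],(770,560),interpolation=cv2.INTER_CUBIC))
print(ray('top',272.1,157.3,296),ray('top',229.1,158.2,312),ray('scene',392.2,184,296))
E
```

```text
[655.20674078  87.44655811 296.        ] [647.41534491 197.83314443 312.        ] [660.89928882  89.19656431 296.        ]
```

View pics/c3.png

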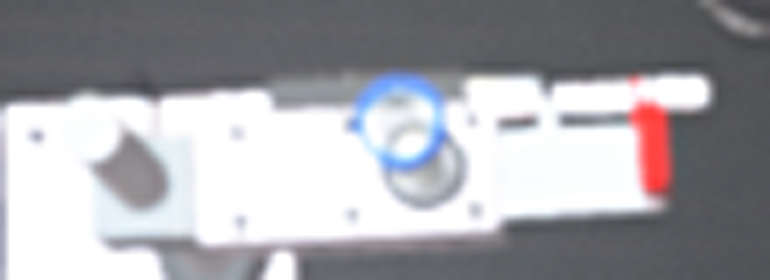

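View pics/c4.png

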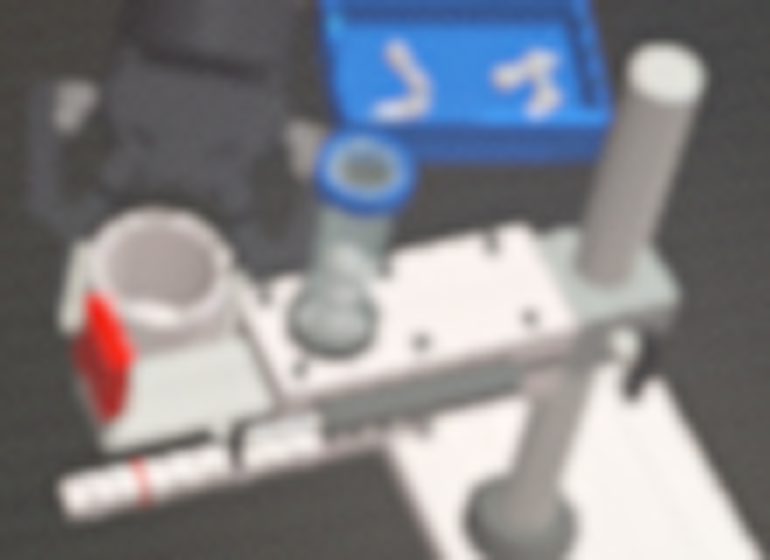

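```bash
python3 - <<'E'
from s8 import *
simpath(q,[placeT([600,69,20]),placeT([657.4,90.7,8])],T0=T)
E
```

```text
19.45 [ 0.439  0.308 -1.08   2.333  1.604  0.958 -0.678] [576.6  47.3  89.8] [ 0.   0.5 -0.3] 57.84472948824608
0 N 2 row [9.2, 14.8, 26.9] [-0.003, 0.0, -0.002] q [ 0.33  0.52 -0.97  2.26  1.77  1.06 -0.75] margin 0.14 j 4
1 N 2 row [-9.1, 22.0, 20.3] [-0.0, 0.0, -0.0] q [ 0.26  0.63 -0.91  2.12  1.8   1.09 -0.69] margin 0.28 j 4
```

Request:
drive_tool:
  moves:
    - [9.2, 14.8, 26.9, -0.003, 0, -0.002, 0.2]
    - [9.2, 14.8, 26.9, -0.003, 0, -0.002, 0.2]
    - [-4.5, 11, 10.1, 0, 0, 0, 0.2]
    - [-4.5, 11, 10.1, 0, 0, 0, 0.2]
    - [-4.5, 11, 10.1, 0, 0, 0, 0.2]
    - [-4.5, 11, 10.1, 0, 0, 0, 0.2]
    - [0, 0, 0, 0, 0, 0, 0.2]
    - [0, 0, 0, 0, 0, 0, 0.2]

```text
time_s: 20.45
position: [672.8, 83.4, 29.3]
tool_rot: [0.493, 2.223, -0.228]
force: [0.5, -0.2, -1.4]
grip_width: 57.9
```

```bash
python3 - <<'E'
from s8 import *
C=T@X;print('cup',C[:3,3].round(1),C[:3,2].round(3))
im,dd=cams.capture('wrist');save(im,'w11.png');Tc=camT('wrist')
for t in ('outlet','cup_rim','cup'):
    for r in place_of('wrist',t): print(t,round(r['confidence'],2),w(Tc,r['point']).round(1))
for c in ('scene','top'):
  im,dd=cams.capture(c);save(im,c+'6.png')
  if c=='scene': cv2.imwrite('pics/s6c.png',cv2.resize(im[150:250,340:460,::-1],(720,600),interpolation=cv2.INTER_CUBIC))
  Ts=camT(c)
  for t in ('outlet','cup','cup_rim'):
    for r in place_of(c,t): 
        p=w(Ts,r['point'])
        if p[0]>630: print(c,t,round(r['confidence'],2),p.round(1))
simpath(q,[placeT([657.4,90.7,1.5])],T0=T)
E
```

```text
20.45 [ 0.27   0.637 -0.921  2.127  1.807  1.095 -0.696] [672.8  83.4  29.3] [ 0.5 -0.2 -1.4] 57.93971477784398
cup [656.9  90.9   7.9] [-0.001 -0.     1.   ]
cup_rim 0.93 [661.8  92.   71.2]
cup 0.75 [659.1  86.7   8.3]
scene outlet 0.87 [660.7  88.1 131.2]
scene cup 0.89 [655.8  89.1   6.8]
scene cup 0.37 [692.9  39.1 176.7]
scene cup_rim 0.76 [660.4  91.9  66.9]
top cup 0.49 [662.2  87.4   4.1]
top cup 0.44 [787.4 -46.8   1. ]
top cup_rim 0.64 [661.8  87.4  66.8]
top cup_rim 0.44 [ 7.898e+02 -4.650e+01 -3.000e-01]
0 N 1 row [4.6, 0.1, 4.5] [0.001, 0.001, 0.0] q [ 0.26  0.65 -0.91  2.12  1.82  1.1  -0.7 ] margin 0.28 j 4
```

View pics/w11.png

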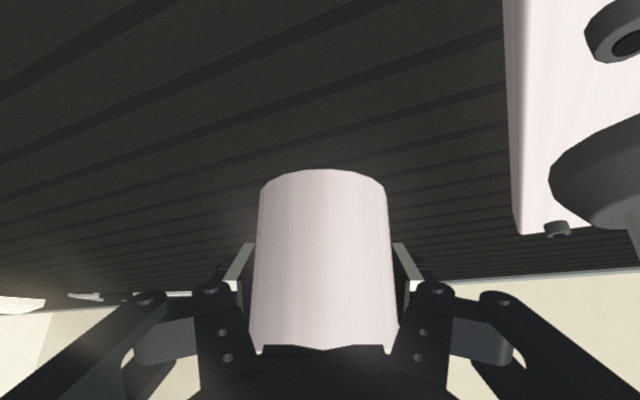

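View pics/s6c.png

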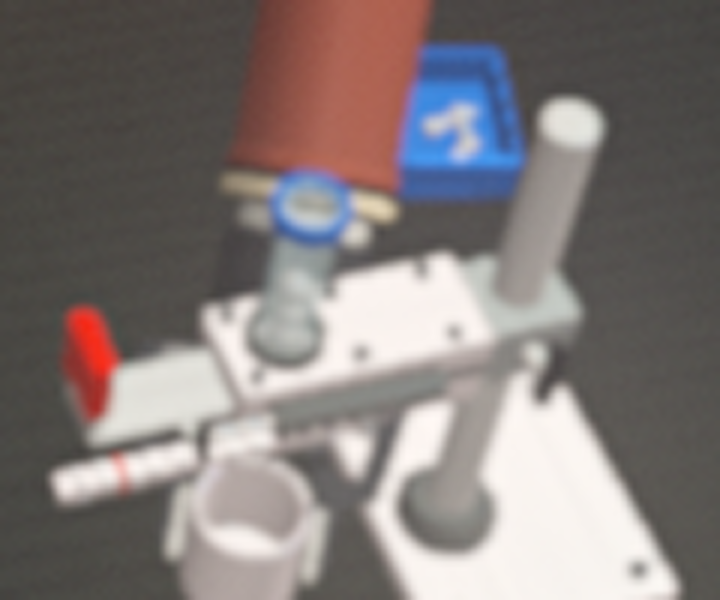

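```bash
python3 - <<'E'
from h import *
im=cv2.imread('pics/scene6.png');cv2.imwrite('pics/c5.png',cv2.resize(im[205:265,350:420],(700,600),interpolation=cv2.INTER_CUBIC))
print(ray('scene',382.5,234.7,72),ray('scene',392.2,184.4,296))
E
```

```text
[663.49973892  92.0335455   72.        ] [662.16428284  88.78303949 296.        ]
```

View pics/c5.png

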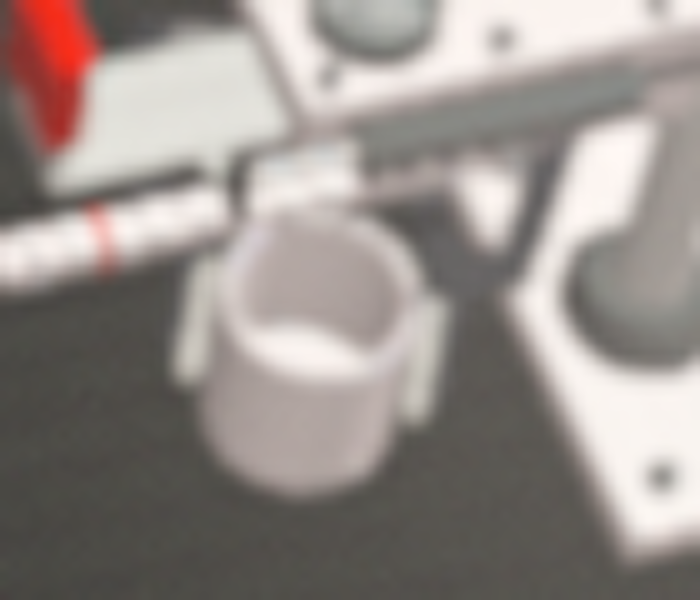

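```bash
python3 - <<'E'
from s8 import *
simpath(q,[placeT([658.4,90.4,0.5])],T0=T)
E
```

```text
21.05 [ 0.27   0.637 -0.921  2.126  1.808  1.095 -0.696] [673.1  83.5  29.3] [ 0.5 -0.2 -1.4] 57.86948650495634
0 N 1 row [4.9, 0.0, 5.8] [0.001, 0.001, -0.0] q [ 0.26  0.65 -0.91  2.12  1.82  1.1  -0.7 ] margin 0.28 j 4
```

Request:
drive_tool:
  moves:
    - [2.5, 0, 3, 0, 0.001, 0, 0.2]
    - [2.4, 0, 2.8, 0, 0, 0, 0.2]
    - [0, 0, 0, 0, 0, 0, 0.2]
    - [0, 0, 0, 0, 0, 0, 0.2]

```text
time_s: 21.55
position: [674.9, 83.2, 23.1]
tool_rot: [0.493, 2.221, -0.228]
force: [-6.1, -0.5, 9.4]
grip_width: 58.2
```

```bash
python3 - <<'E'
from s8 import *
C=T@X;print('cup',C[:3,3].round(1),C[:3,2].round(3))
E
```

```text
21.55 [ 0.264  0.653 -0.912  2.124  1.825  1.101 -0.708] [674.9  83.2  23.1] [-6.1 -0.5  9.4] 58.23271607932192
cup [659.   90.6   1.7] [-0.003  0.     1.   ]
```

Request:
drive_tool:
  moves:
    - [-0.6, 0, -0.8, 0, 0, 0, 0.2]
    - [0, 0, 0, 0, 0, 0, 0.72]
    - [0, 0, 0, 0, 0, 0, 0.76]
    - [0, 0, 0, 0, 0, 0, 0.85]
    - [0, 0, 0, 0, 0, 0, 1]
    - [0, 0, 0, 0, 0, 0, 1]
    - [0, 0, 0, 0, 0, 0, 1]

```text
time_s: 22.42
position: [674.1, 83.1, 22.8]
tool_rot: [0.493, 2.223, -0.227]
force: [0.9, 0.4, -0.5]
grip_width: 85.6
```

```bash
python3 - <<'E'
from s8 import *
im,dd=cams.capture('wrist');save(im,'w12.png')
d=T[:3,2]
b=T.copy();b[:3,3]-=100*d
g=np.array([664.5,-3,215])
simpath(q,[b],T0=T)
E
```

```text
22.425 [ 0.265  0.652 -0.913  2.124  1.821  1.098 -0.706] [674.1  83.1  22.8] [ 0.9  0.4 -0.5] 85.58611450803406
0 N 2 row [-0.0, -0.0, -50.0] [0.0, -0.0, 0.0] q [ 0.28  0.46 -1.07  2.21  1.6   1.12 -0.67] margin 0.19 j 4
```

View pics/w12.png

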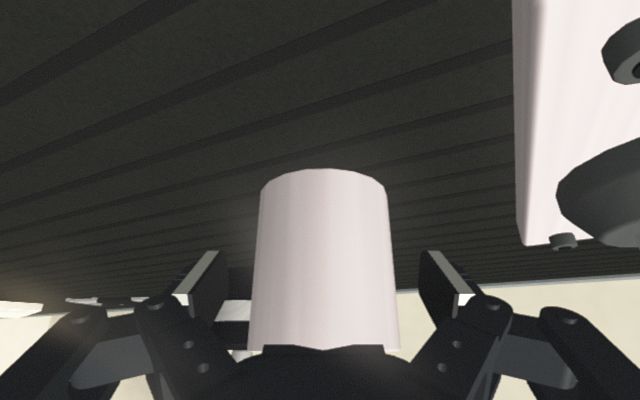

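Request:
drive_tool:
  moves:
    - [0, 0, -30, 0, 0, 0, 1]
    - [0, 0, -40, 0, 0, 0, 1]
    - [0, 0, -40, 0, 0, 0, 1]
    - [0, 0, 0, 0, 0, 0, 1]

```text
time_s: 22.98
position: [597.1, 120.5, 95.5]
tool_rot: [0.49, 2.221, -0.225]
force: [1.2, -1.2, -1.1]
grip_width: 85.2
```

```bash
python3 - <<'E'
from s8 import *
im,dd=cams.capture('wrist');save(im,'w13.png');Tc=camT('wrist')
for t in ('outlet','cup_rim','cup'):
    for r in place_of('wrist',t): print(t,round(r['confidence'],2),w(Tc,r['point']).round(1))
im,dd=cams.capture('scene');save(im,'s7.png');cv2.imwrite('pics/s7c.png',cv2.resize(im[150:270,340:484,::-1],(720,600),interpolation=cv2.INTER_CUBIC))
g=np.array([664.5,-3,215])
for s in (1,-1):
  print(s);simpath(q,[pose([560,0,200],4 if s==1 else 4,-80,s),pose([560,-10,330],4,-90,s),pose(g+[0,0,90],4,-90,s),pose(g,4,-90,s)],T0=T)
E
```

```text
22.975 [ 0.285  0.435 -1.087  2.217  1.574  1.122 -0.665] [597.1 120.5  95.5] [ 1.2 -1.2 -1.1] 85.21244894275165
outlet 0.93 [657.8  96.2 133.4]
cup_rim 0.89 [ 612.7 -212.4   -3.8]
cup_rim 0.83 [662.8  90.1  62.3]
cup 0.83 [ 616.9 -210.2   64.8]
cup 0.81 [656.1  85.8  -1.6]
1
0 N 17 row [-11.4, 1.4, -1.0] [0.054, 0.02, 0.148] q [ 0.93  0.2  -1.1   1.85  0.22  1.03 -1.75] margin 0.2 j 3
1 N 3 row [3.7, 3.3, -43.1] [-0.0, -0.058, -0.0] q [ 0.84  0.27 -1.08  1.52  0.23  1.5  -1.74] margin 0.22 j 3
2 N 2 row [52.4, 0.2, 12.5] [0.0, -0.0, 0.0] q [ 0.59  0.51 -0.98  1.3   0.42  1.54 -1.84] margin 0.32 j 3
3 N 2 row [0.0, 0.0, 45.0] [0.0, -0.0, 0.0] q [ 0.6   0.56 -0.96  1.43  0.46  1.39 -1.87] margin 0.34 j 3
-1
  ! 0 1 err 0.0 dq 0.42
  ! 0 2 err 0.0 dq 0.57
  ! 0 3 err 0.0 dq 0.42
0 N 6 row [-6.8, -21.8, -12.3] [-0.042, 0.115, -0.074] q [ 1.05  0.27 -1.26  1.85  0.32  1.05  1.33] margin 0.04 j 3
1 N 3 row [-3.7, -3.3, -43.1] [0.0, 0.058, -0.0] q [ 0.94  0.33 -1.24  1.52  0.31  1.52  1.34] margin 0.06 j 3
2 N 2 row [-52.4, -0.2, 12.5] [-0.0, 0.0, 0.0] q [ 0.65  0.56 -1.1   1.3   0.49  1.57  1.26] margin 0.2 j 3
3 N 2 row [-0.0, -0.0, 45.0] [-0.0, 0.0, 0.0] q [ 0.66  0.61 -1.08  1.43  0.53  1.42  1.22] margin 0.22 j 3
```

View pics/w13.png

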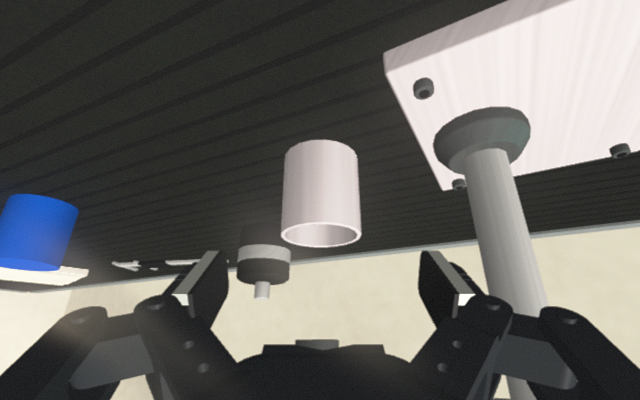

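View pics/s7c.png

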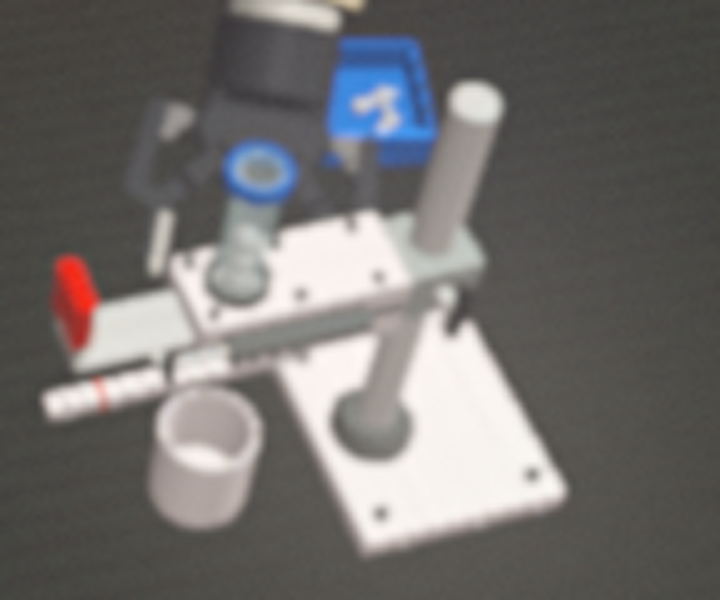

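```bash
python3 - <<'E'
from s8 import *
print(ray('wrist',321,234,64))
def chk(T0,T1,N=17):
    D=np.linalg.inv(T0)@T1;S=np.real(expm(np.real(logm(D))/N));A=T0
    for k in range(N+1):
        pts=[[x,y,z] for x in (-45,45) for y in (-60,60) for z in (-75,-200)]+[[x,y,z] for x in (-11,11) for y in (-57,57) for z in (0,)]+[[95,20,-150],[95,-20,-150]]
        W=np.array([(A@np.r_[p,1])[:3] for p in pts])
        # dispenser frame
        y=np.radians(4.2);d=W[:,:2]-[658,90];xd=d[:,0]*np.cos(y)+d[:,1]*np.sin(y)
        i=xd.argmax();print(k,A[:3,3].round(),'max xd',xd.max().round(),'at z',W[i,2].round(),'pt',pts[i],'zmin',W[:,2].min().round());A=A@S
chk(T,pose([550,10,200],4,-80,1))
E
```

```text
23.225 [ 0.285  0.441 -1.082  2.216  1.575  1.122 -0.666] [597.8 117.7  92.6] [ 0.9 -0.3  0.1] 85.29965816233148
[648.95455825  93.20318358  64.        ]
0 [598. 118.  93.] max xd -24.0 at z 101.0 pt [-11, 57, 0] zmin 84.0
1 [603. 116. 102.] max xd -13.0 at z 115.0 pt [-11, 57, 0] zmin 89.0
2 [608. 113. 111.] max xd -4.0 at z 128.0 pt [-11, 57, 0] zmin 95.0
3 [612. 108. 120.] max xd 3.0 at z 140.0 pt [-11, 57, 0] zmin 100.0
4 [615. 102. 129.] max xd 9.0 at z 151.0 pt [-11, 57, 0] zmin 106.0
5 [617.  96. 137.] max xd 12.0 at z 161.0 pt [-11, 57, 0] zmin 112.0
6 [618.  88. 144.] max xd 13.0 at z 159.0 pt [11, 57, 0] zmin 118.0
7 [618.  80. 151.] max xd 14.0 at z 168.0 pt [11, 57, 0] zmin 125.0
8 [617.  71. 157.] max xd 13.0 at z 176.0 pt [11, 57, 0] zmin 131.0
9 [614.  62. 163.] max xd 8.0 at z 183.0 pt [11, 57, 0] zmin 137.0
10 [610.  53. 168.] max xd 6.0 at z 249.0 pt [45, 60, -75] zmin 144.0
11 [605.  45. 172.] max xd 3.0 at z 257.0 pt [45, 60, -75] zmin 150.0
12 [599.  36. 175.] max xd -4.0 at z 318.0 pt [95, 20, -150] zmin 156.0
13 [591.  29. 177.] max xd -4.0 at z 328.0 pt [95, 20, -150] zmin 162.0
14 [583.  23. 179.] max xd -8.0 at z 336.0 pt [95, 20, -150] zmin 166.0
15 [574.  17. 180.] max xd -16.0 at z 341.0 pt [95, 20, -150] zmin 171.0
16 [564.  13. 181.] max xd -28.0 at z 345.0 pt [95, 20, -150] zmin 175.0
17 [553.  10. 181.] max xd -43.0 at z 346.0 pt [95, -20, -150] zmin 179.0
```

```bash
python3 - <<'E'
from s8 import *
def chk(T0,T1,N=9):
    D=np.linalg.inv(T0)@T1;S=np.real(expm(np.real(logm(D))/N));A=T0
    for k in range(N+1):
        pts=[[x,y,z] for x in (-45,45) for y in (-60,60) for z in (-75,-200)]+[[x,y,z] for x in (-11,11) for y in (-57,57) for z in (0,)]+[[95,20,-150],[95,-20,-150]]
        W=np.array([(A@np.r_[p,1])[:3] for p in pts])
        y=np.radians(4.2);d=W[:,:2]-[658,90];xd=d[:,0]*np.cos(y)+d[:,1]*np.sin(y)
        i=xd.argmax();print(k,A[:3,3].round(),'max xd',xd.max().round(),'at z',W[i,2].round(),'zmin',W[:,2].min().round());A=A@S
W1=pose([520,70,150],-25,-75,-1);W2=pose([540,0,320],-25,-90,-1);W3=pose([540,0,320],-90,-90,-1)
chk(T,W1)
simpath(q,[W1,W2,W3,pose([540,0,320],4,-90,1)],T0=T,wmax=5)
E
```

```text
23.225 [ 0.285  0.441 -1.082  2.216  1.575  1.122 -0.666] [597.8 117.7  92.6] [ 0.9 -0.3  0.1] 85.29965816233148
0 [598. 118.  93.] max xd -24.0 at z 101.0 zmin 84.0
1 [589. 113.  95.] max xd -33.0 at z 103.0 zmin 87.0
2 [580. 107.  99.] max xd -42.0 at z 106.0 zmin 91.0
3 [571. 102. 102.] max xd -51.0 at z 109.0 zmin 95.0
4 [563.  97. 106.] max xd -59.0 at z 113.0 zmin 100.0
5 [554.  91. 111.] max xd -67.0 at z 116.0 zmin 105.0
6 [546.  86. 116.] max xd -75.0 at z 121.0 zmin 111.0
7 [539.  80. 121.] max xd -80.0 at z 207.0 zmin 116.0
8 [531.  74. 126.] max xd -82.0 at z 212.0 zmin 122.0
9 [524.  68. 132.] max xd -85.0 at z 216.0 zmin 129.0
0 N 8 row [1.9, -9.5, -7.4] [0.0, 0.076, -0.0] q [ 0.89  0.2  -1.3   2.02  0.48  0.94  0.48] margin 0.0 j 3
1 N 4 row [-17.5, -13.7, -40.1] [-0.0, 0.065, -0.0] q [ 0.99  0.27 -1.26  1.58  0.26  1.48  0.85] margin 0.04 j 3
2 N 13 row [-0.0, 0.0, 0.0] [0.0, -0.0, 0.087] q [ 0.85  0.2  -1.06  1.58  0.18  1.46 -0.22] margin 0.24 j 3
3 N 18 row [0.0, -0.0, 0.0] [0.0, 0.0, 0.083] q [ 0.71  0.16 -0.88  1.59  0.13  1.45 -1.68] margin 0.42 j 3
```

Request:
drive_tool:
  moves:
    - [1.9, -9.5, -7.4, 0, 0.076, 0, 1]
    - [1.9, -9.5, -7.4, 0, 0.076, 0, 1]
    - [1.9, -9.5, -7.4, 0, 0.076, 0, 1]
    - [1.9, -9.5, -7.4, 0, 0.076, 0, 1]
    - [1.9, -9.5, -7.4, 0, 0.076, 0, 1]
    - [1.9, -9.5, -7.4, 0, 0.076, 0, 1]
    - [1.9, -9.5, -7.4, 0, 0.076, 0, 1]
    - [1.9, -9.5, -7.4, 0, 0.076, 0, 1]

```text
time_s: 24.22
position: [523.9, 67.9, 132.5]
tool_rot: [0.625, 2.814, -0.079]
force: [0.9, 0.3, -0.1]
grip_width: 85.0
```

Request:
drive_tool:
  moves:
    - [-17.5, -13.7, -40.1, 0, 0.065, 0, 1]
    - [-17.5, -13.7, -40.1, 0, 0.065, 0, 1]
    - [-17.5, -13.7, -40.1, 0, 0.065, 0, 1]
    - [-17.5, -13.7, -40.1, 0, 0.065, 0, 1]
    - [0, 0, 0, 0, 0, 0, 1]

```text
time_s: 24.85
position: [541.2, -2.4, 303.3]
tool_rot: [0.686, 3.058, 0.006]
force: [0.3, 0.2, -0.7]
grip_width: 85.1
```

```bash
python3 - <<'E'
from s8 import *
simpath(q,[pose([540,0,320],-90,-90,-1),pose([540,0,320],4,-90,1)],T0=T)
E
```

```text
24.85 [ 0.968  0.247 -1.213  1.581  0.232  1.467  0.871] [541.2  -2.4 303.3] [ 0.3  0.2 -0.7] 85.12503062668125
0 N 7 row [0.4, 0.1, 0.3] [0.001, 0.0, 0.161] q [ 0.83  0.2  -1.04  1.59  0.17  1.46 -0.21] margin 0.26 j 3
1 N 10 row [0.0, -0.0, 0.0] [0.0, 0.0, 0.15] q [ 0.69  0.16 -0.86  1.59  0.12  1.45 -1.68] margin 0.44 j 3
```

Request:
drive_tool:
  moves:
    - [0, 0, 0, 0, 0, 0.15, 1]
    - [0, 0, 0, 0, 0, 0.16, 1]
    - [0, 0, 0, 0, 0, 0.16, 1]
    - [0, 0, 0, 0, 0, 0.16, 1]
    - [0, 0, 0, 0, 0, 0.16, 1]
    - [0, 0, 0, 0, 0, 0.16, 1]
    - [0, 0, 0, 0, 0, 0.16, 1]
    - [0, 0, 0, 0, 0, 0.16, 0.7]
    - [0, 0, 0, 0, 0, 0.16, 0.6]
    - [0, 0, 0, 0, 0, 0.16, 0.5]

```text
time_s: 26.1
position: [538.2, 1.0, 300.4]
tool_rot: [2.667, 1.655, 0.007]
force: [-0.4, -1.2, 0.0]
grip_width: 42.4
```

Request:
drive_tool:
  moves:
    - [0, 0, 0, 0, 0, 0.16, 0.5]
    - [0, 0, 0, 0, 0, 0.16, 0.5]
    - [0, 0, 0, 0, 0, 0.16, 0.5]
    - [0, 0, 0, 0, 0, 0.16, 0.5]
    - [0, 0, 0, 0, 0, 0.16, 0.5]
    - [0, 0, 0, 0, 0, 0.16, 0.5]
    - [0, 0, 0, 0, 0, 0.1, 0.5]
    - [0, 0, 0, 0, 0, 0, 0.5]

```text
time_s: 27.1
position: [538.3, 1.0, 300.7]
tool_rot: [3.14, 0.089, 0.009]
force: [0.1, -0.1, -0.5]
grip_width: 42.8
```

```bash
python3 - <<'E'
from s8 import *
print(np.degrees(np.arctan2(T[1,0],T[0,0])))
im,dd=cams.capture('wrist');save(im,'w14.png');Tc=camT('wrist')
for t in ('outlet','cup_rim','gate_grip','gate_pointer','gate_mark','dispenser','ball3_center'):
    for r in place_of('wrist',t): print(t,round(r['confidence'],2),w(Tc,r['point']).round(1))
g=np.array([664.5,-3.5,211])
simpath(q,[pose(g+[0,0,110],4,-90,1)],T0=T)
E
```

```text
27.1 [ 0.694  0.149 -0.859  1.598  0.115  1.441 -1.688] [538.3   1.  300.7] [ 0.1 -0.1 -0.5] 42.786388074590626
3.245939278774753
cup_rim 0.91 [ 617.8 -210.7   -2.4]
cup_rim 0.89 [ 317.3 -377.2    3.1]
cup_rim 0.81 [ 604.9 -377.     2.2]
gate_grip 0.88 [666.4  -1.4 219.5]
gate_pointer 0.16 [382.8 270.8   2.2]
gate_mark 0.61 [655.6  88.8   1.2]
dispenser 0.84 [656.4  87.    0.7]
0 N 3 row [41.9, 4.1, -0.3] [0.0, -0.002, -0.004] q [ 0.49  0.45 -0.8   1.28  0.31  1.54 -1.77] margin 0.5 j 3
```

View pics/w14.png

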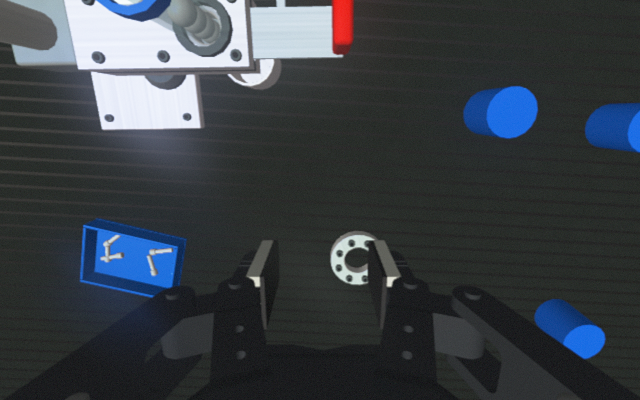

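Request:
drive_tool:
  moves:
    - [41.9, 4.1, -0.3, 0, 0, 0, 0.5]
    - [41.9, 4.1, -0.3, 0, 0, 0, 0.5]
    - [41.9, 4.1, -0.3, 0, 0, 0, 0.5]
    - [0, 0, 0, 0, 0, 0, 0.5]
    - [0, 0, 0, 0, 0, 0, 0.5]

```text
time_s: 28.12
position: [664.7, -3.7, 303.3]
tool_rot: [3.14, 0.089, 0.01]
force: [-0.5, -0.6, 0.4]
grip_width: 42.6
```

```bash
python3 - <<'E'
from s8 import *
print(np.degrees(np.arctan2(T[1,0],T[0,0])))
im,dd=cams.capture('wrist');save(im,'w15.png');Tc=camT('wrist')
for t in ('outlet','cup_rim','gate_grip','gate_pointer','gate_mark','dispenser','ball3_center'):
    for r in place_of('wrist',t): print(t,round(r['confidence'],2),w(Tc,r['point']).round(1),'in tool',(np.linalg.inv(T)@np.r_[w(Tc,r['point']),1])[:3].round(1))
E
```

```text
28.125 [ 0.505  0.45  -0.826  1.281  0.327  1.54  -1.791] [664.7  -3.7 303.3] [-0.5 -0.6  0.4] 42.56667289015815
3.252222868923128
cup_rim 0.93 [ 6.039e+02 -3.774e+02  5.000e-01] in tool [-83.8 369.5 302.3]
cup_rim 0.83 [ 6.121e+02 -2.113e+02  2.000e-01] in tool [-66.2 204.2 302.8]
cup_rim 0.75 [658.7  89.9  63.8] in tool [ -2.2 -93.9 239.5]
gate_grip 0.58 [663.9  -1.6 220.3] in tool [-1.2 -2.2 83. ]
gate_pointer 0.73 [694.3  42.8 179.8] in tool [ 31.5 -44.8 123.6]
gate_mark 0.9 [693.1   7.3 178.4] in tool [ 28.2  -9.5 125. ]
```

View pics/w15.png

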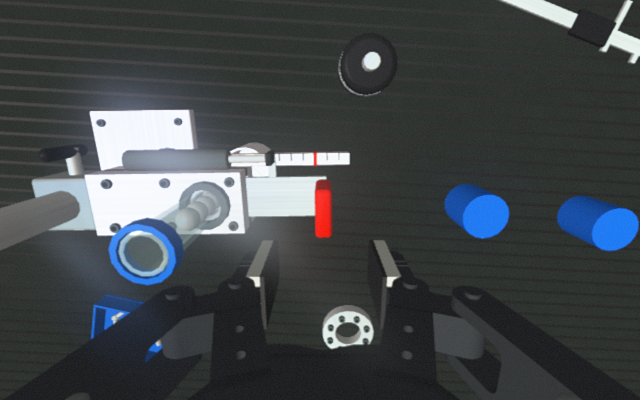

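```bash
python3 - <<'E'
from h import *
im=cv2.imread('pics/w15.png');cv2.imwrite('pics/c6.png',cv2.resize(im[130:250,220:360],(800,686),interpolation=cv2.INTER_CUBIC)[:600])
T=cur()
for n,u,v,z in [('tube',146,252,296),('tabtop',323,208,234),('mark',315,158,178),('ptr',270,158,178)]:
    p=ray('wrist',u,v,z);print(n,p.round(1),(np.linalg.inv(T)@np.r_[p,1])[:3].round(1))
E
```

```text
tube [657.6  87.3 296. ] [ -2.  -92.    7.8]
tabtop [667.8  -3.7 234. ] [ 2.6 -0.6 70. ]
mark [694.6   4.5 178. ] [ 29.4  -7.5 126.2]
ptr [692.4  42.5 178. ] [ 29.4 -45.5 126.1]
```

View pics/c6.png

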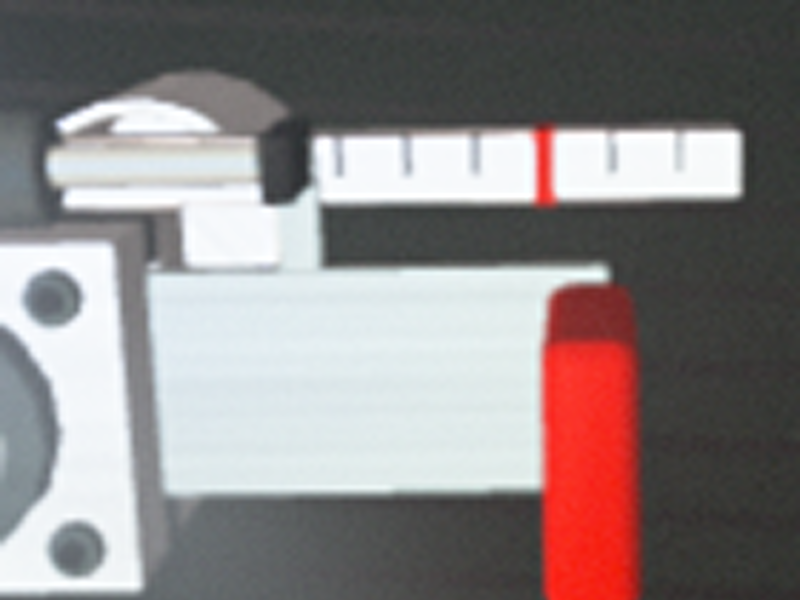

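Request:
drive_tool:
  moves:
    - [0, 0, 40, 0, 0, 0, 0.5]
    - [0, 0, 40, 0, 0, 0, 0.5]
    - [0, -0.5, 26, 0, 0, 0.01, 0.5]
    - [0, 0, 0, 0, 0, 0, 0.5]
    - [0, 0, 0, 0, 0, 0, 0.5]

```text
time_s: 29.15
position: [666.2, -3.6, 199.1]
tool_rot: [3.14, 0.072, 0.013]
force: [0.7, 0.6, -0.2]
grip_width: 42.3
```

```bash
python3 - <<'E'
from s8 import *
im,dd=cams.capture('wrist');save(im,'w16.png')
E
```

```text
29.15 [ 0.514  0.497 -0.808  1.438  0.363  1.351 -1.834] [666.2  -3.6 199.1] [ 0.7  0.6 -0.2] 42.315678568635924
```

View pics/w16.png

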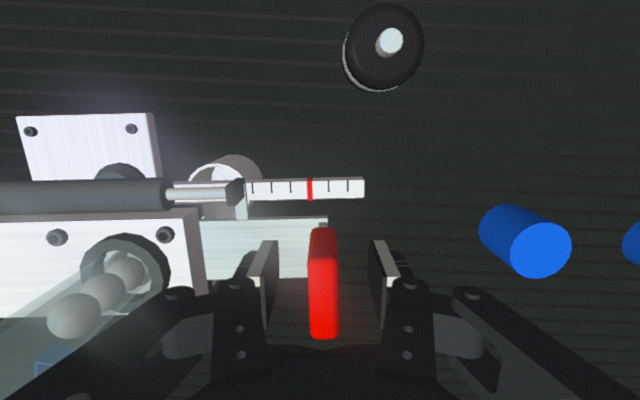

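Request:
drive_tool:
  moves:
    - [0, 0, 2, 0, 0, -0.01, 0.5]
    - [0, 0, 0, 0, 0, 0, 0.3]
    - [0, 0, 0, 0, 0, 0, 0.1]
    - [0, 0, 0, 0, 0, 0, 0]
    - [0, 0, 0, 0, 0, 0, 0]
    - [0, 0, 0, 0, 0, 0, 0]
    - [0, 0, 0, 0, 0, 0, 0]
  force: 70

```text
time_s: 30.08
position: [665.7, -3.8, 195.9]
tool_rot: [3.139, 0.088, 0.011]
force: [-2.4, -0.4, 5.1]
grip_width: 11.4
```

```bash
python3 - <<'E'
from s8 import *
print('yaw',np.degrees(np.arctan2(T[1,0],T[0,0])))
im,dd=cams.capture('wrist');save(im,'w17.png');cv2.imwrite('pics/c7.png',cv2.resize(im[150:250,150:390,::-1],(800,333),interpolation=cv2.INTER_CUBIC))
for n,u,v,z in [('mark',310,189,178),('ptr',236,190,178)]:
    p=ray('wrist',u,v,z);print(n,(np.linalg.inv(T)@np.r_[p,1])[:3].round(1))
np.save('Tgrip.npy',T)
E
```

```text
30.075 [ 0.515  0.5   -0.809  1.442  0.366  1.347 -1.826] [665.7  -3.8 195.9] [-2.4 -0.4  5.1] 11.36862258886949
yaw 3.2112757636610816
mark [29.  -7.4 18.1]
ptr [ 28.4 -46.   18.1]
```

View pics/c7.png

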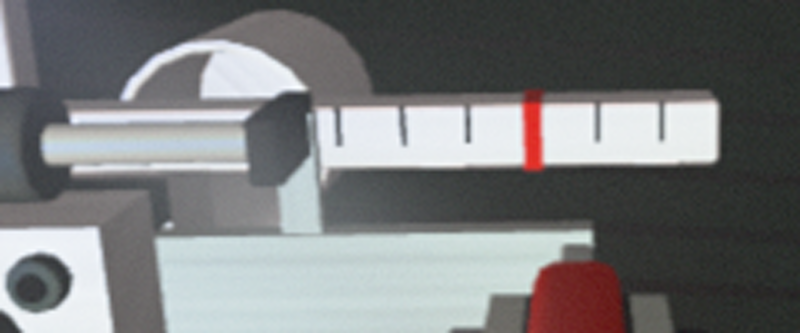

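Request:
drive_tool:
  moves:
    - [0, 9, 0, 0, 0, 0, 0]
    - [0, 9, 0, 0, 0, 0, 0]
    - [0, 9, 0, 0, 0, 0, 0]
    - [0, 8.8, 0, 0, 0, 0, 0]
    - [0, 0, 0, 0, 0, 0, 0]
    - [0, 0, 0, 0, 0, 0, 0]
    - [0, 0, 0, 0, 0, 0, 0]
  force: 70

```text
time_s: 31.0
position: [668.1, -36.8, 195.9]
tool_rot: [-3.138, -0.092, -0.013]
force: [1.2, 7.2, 2.3]
grip_width: 11.4
```

```bash
python3 - <<'E'
from s8 import *
G=np.load('Tgrip.npy');print('moved in tool',(np.linalg.inv(G)@T)[:3,3].round(2))
im,dd=cams.capture('wrist');save(im,'w18.png');cv2.imwrite('pics/c8.png',cv2.resize(im[150:250,120:360,::-1],(800,333),interpolation=cv2.INTER_CUBIC))
Tc=camT('wrist')
for t in ('gate_pointer','gate_mark'):
    for r in place_of('wrist',t)[:1]: print(t,round(r['confidence'],2),(np.linalg.inv(T)@np.r_[w(Tc,r['point']),1])[:3].round(1))
im,dd=cams.capture('scene');save(im,'s8.png');cv2.imwrite('pics/s8c.png',cv2.resize(im[150:270,330:474,::-1],(720,600),interpolation=cv2.INTER_CUBIC))
E
```

```text
31.0 [ 0.559  0.504 -0.802  1.434  0.363  1.347 -1.77 ] [668.1 -36.8 195.9] [1.2 7.2 2.3] 11.354952778522966
moved in tool [ 0.5  33.12  0.05]
gate_pointer 0.75 [ 31.1 -39.4  15.8]
gate_mark 0.77 [ 28.3 -38.1  17.1]
```

View pics/w18.png

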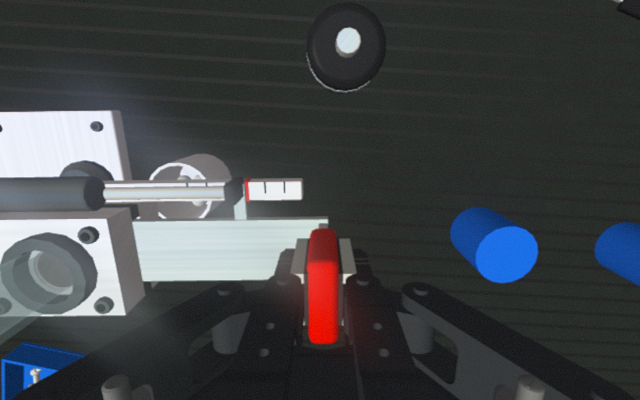

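View pics/c8.png

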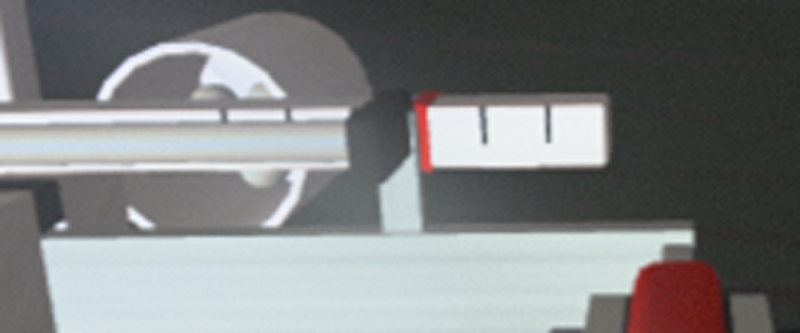

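View pics/s8c.png

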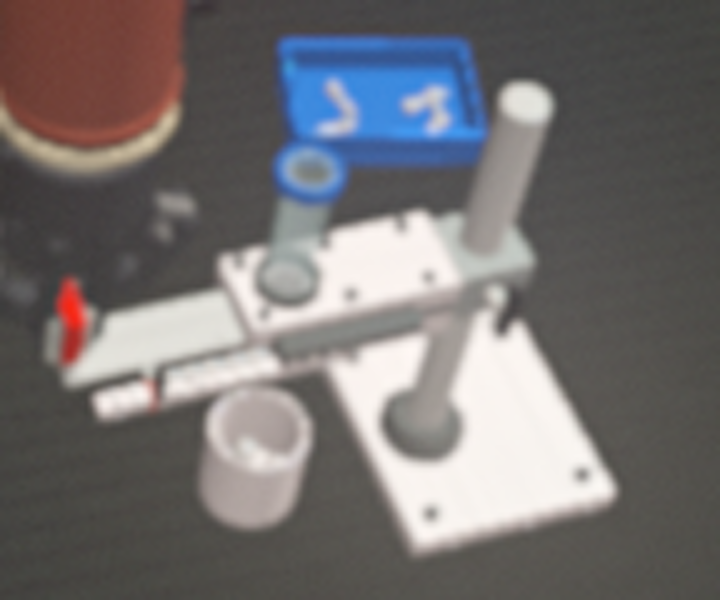

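Request:
drive_tool:
  moves:
    - [0, 2.9, 0, 0, 0, 0, 0]
    - [0, 0, 0, 0, 0, 0, 0]
    - [0, 0, 0, 0, 0, 0, 0]
    - [0, 0, 0, 0, 0, 0, 0]
  force: 70

```text
time_s: 31.7
position: [668.3, -39.6, 195.9]
tool_rot: [-3.138, -0.092, -0.013]
force: [1.7, 7.5, 3.5]
grip_width: 11.1
```

```bash
cat > s9.py <<'E'
from s8 import *
import sys
n=sys.argv[1]
G=np.load('Tgrip.npy');print('moved in tool',(np.linalg.inv(G)@T)[:3,3].round(2))
im,dd=cams.capture('wrist');save(im,f'w{n}.png');cv2.imwrite(f'pics/c{n}.png',cv2.resize(im[150:250,120:360,::-1],(800,333),interpolation=cv2.INTER_CUBIC))
Tc=camT('wrist')
for t in ('gate_pointer','gate_mark','cup_rim','outlet','ball0_center','ball1_center','ball2_center','ball3_center'):
    for r in place_of('wrist',t)[:1]: 
        p=w(Tc,r['point']);print(t,round(r['confidence'],2),p.round(1),(np.linalg.inv(T)@np.r_[p,1])[:3].round(1))
E
python3 s9.py 19
```

```text
31.7 [ 0.562  0.505 -0.801  1.433  0.363  1.347 -1.765] [668.3 -39.6 195.9] [1.7 7.5 3.5] 11.138558095218027
moved in tool [ 0.55 35.86  0.05]
gate_pointer 0.59 [696.3   4.4 180.7] [ 30.4 -42.2  15.5]
gate_mark 0.95 [692.4   4.  180.1] [ 26.4 -42.   16.1]
cup_rim 0.86 [ 612.6 -210.5    0.8] [-67.2 167.8 194.1]
ball0_center 0.59 [663.9  93.4  14.4] [   1.9 -132.6  181.9]
ball2_center 0.46 [656.4 111.4  10.9] [  -4.6 -151.   185.3]
ball3_center 0.58 [639.4  89.6   9.6] [ -22.9 -130.2  186.4]
```

View pics/c19.png

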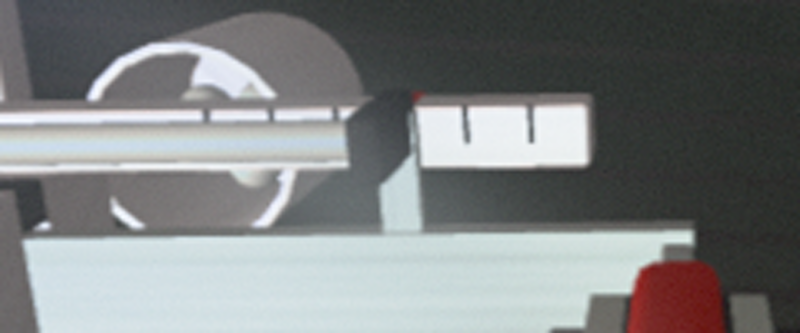

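```bash
python3 - <<'E'
from h import *
im,dd=cams.capture('scene');save(im,'s10.png');a=cv2.resize(im[215:265,360:405,::-1],(540,600),interpolation=cv2.INTER_CUBIC);cv2.imwrite('pics/c10.png',a)
Ts=camT('scene')
for t in ('ball0_center','ball1_center','ball2_center','ball3_center','cup','cup_rim','outlet'):
    for r in place_of('scene',t)[:5]: 
        p=w(Ts,r['point'])
        if abs(p[0]-658)<60 and abs(p[1]-90)<80: print(t,round(r['confidence'],2),p.round(1))
w19=cv2.imread('pics/w19.png');cv2.imwrite('pics/c11.png',cv2.resize(w19[140:340,0:260],(780,600),interpolation=cv2.INTER_CUBIC))
E
```

```text
ball3_center 0.54 [641.4  97.7  12.4]
cup 0.92 [658.2  89.7  -2.5]
cup_rim 0.64 [658.6  91.7  61.6]
outlet 0.71 [660.5  89.9 133.2]
```

View pics/c10.png

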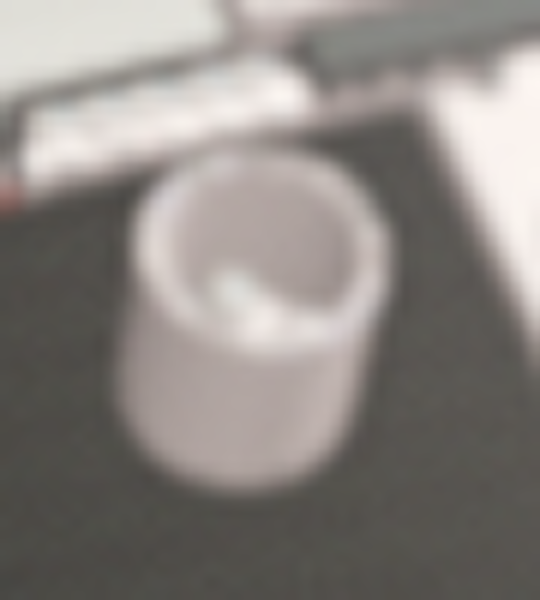

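View pics/c11.png

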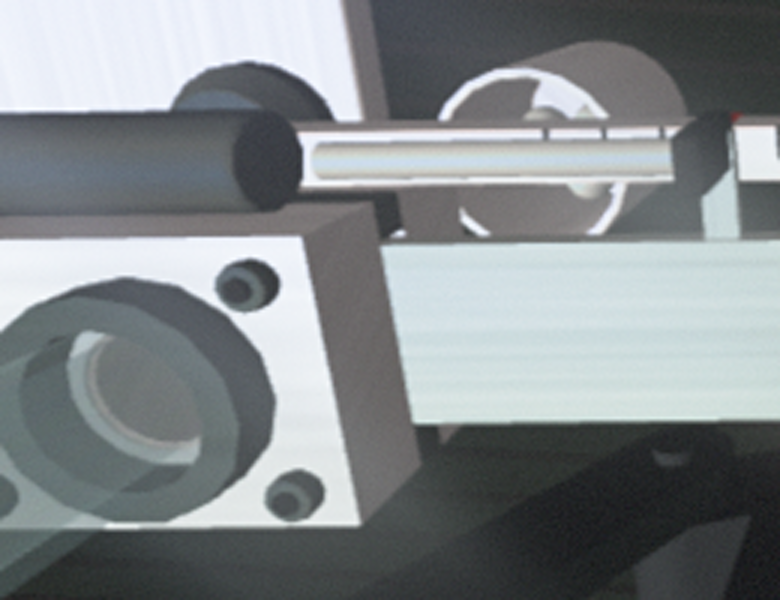

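View pics/s10.png

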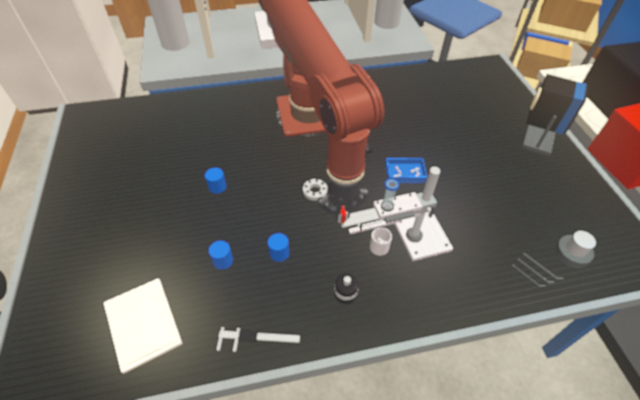

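```bash
python3 - <<'E'
from h import *
im,d=cams.capture('top');save(im,'t10.png');cv2.imwrite('pics/t10c.png',cv2.resize(im[100:300,190:450,::-1],(780,600),interpolation=cv2.INTER_CUBIC))
o=arm.get_obs();print(o['time_s'],o['position'],o['force'],o['grip_width'])
E
```

```text
32.6 [668.31861299 -39.48897216 195.90672139] [0.7304612 7.2430166 3.0302762] 11.33369046418052
```

View pics/t10c.png

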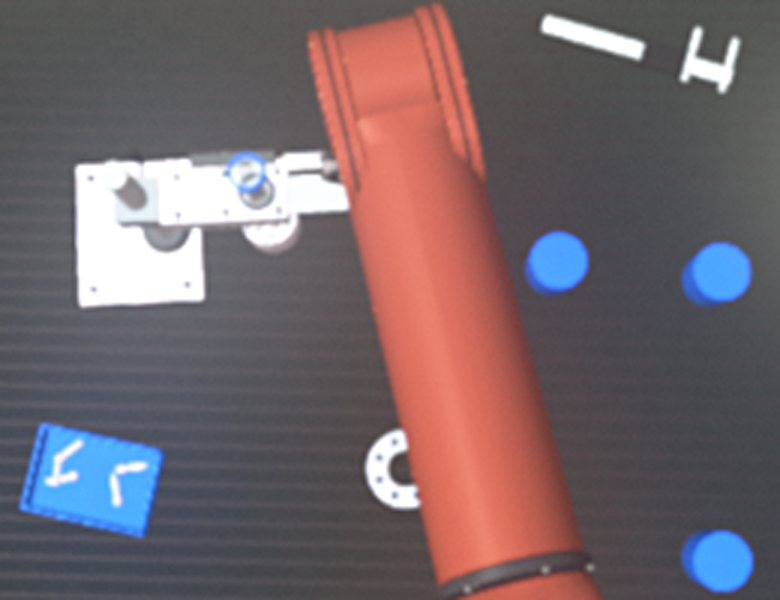

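```bash
python3 -c "
from cell import arm
print(arm.hand_in());o=arm.get_obs();print(o['time_s'],o['position'])"
```

```text
the job is handed in; nothing more can be done
None
the job is handed in; nothing more can be done
```

The job is done and handed in at about 32.6 s of the 72 s. The cup stands mouth-up under the outlet, the gate is held at the red line, and the balls have run down into the cup.

**What I did:** I picked the aluminium cup out from the three blue look-alikes and laid it on its side. I regrasped it, stood it mouth-up under the outlet and let go. Then I gripped the red tab and pulled the gate out, and I am still holding it.

**Last checks:**
- **Gate:** the tab has been pulled 35.9 mm, against 36 mm at the line. The wrist camera puts the pointer within about 0.5 mm of the line. The hold was steady at about 7 N against the spring.
- **Balls:** the magazine is empty and no stray ball shows on the bench. Balls are visible in the cup, but only two or three could be told apart, so "all four" rests on the empty magazine. The detection network's fixes for three of the four balls, roughly placed, agree with the cup's inside.
- **Cup:** the last scene-camera fix put it at about (658, 90) mm. Outlet estimates ranged over x = 655 to 662 and y = 87 to 96 mm depending on the camera, so I judge it centred to about 3 mm.
- **Other things:** the blue cups, load cell, clamp ring and tray show no movement in the last pictures, though the arm hides part of the ring in the top view.

One check disagreed. A single oblique wrist-camera sighting put the cup rim at x = 649 mm. I set it aside because the view was too flat to trust and every other measurement put the rim or cup at about 656 to 664 mm.

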